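Fetch the boxed-in sanding block from the parts board

ROBOT

A 6-joint arm with a two-finger parallel gripper is mounted at the origin on a cart in front of the work surface, level with it; the furniture and walls round the work are solid. World frame = base frame: x ahead of the robot, y to its left, z up, the work surface at z = 0. Lengths are in m, angles in rad, forces in N, time in s.
With the tool pointing down it reaches from about 0.25 to 0.85 m from the base axis. Payload 12.5 kg.
Tool frame: the origin (TCP) lies on the centre line of the jaws, within the pads' length; the fingertips stand 11 mm ahead of it and the grasp point (between the pads) lies 8 mm behind it; x points along the fingers, y is the direction in which the jaws open and shut, and the axes are right-handed (so a half turn about x gives the same grasp; the last joint's range is limited). The gripper opens to 93 mm and grips with 3 to 60 N. Pads are 15 mm wide; open, the fingers measure 128 mm over their backs; the gripper's body (75 mm by 188 mm) begins 65 mm behind the grasp point.
Start: joints at [1.059, 0.351, 1.652, -0, 1.139, -0.085], TCP at [0.228, 0.501, 0.23] pointing down, gripper open.
Joint ranges: [-2.75, 2.75], [-0.79, 2.1], [0.01, 2.65], [-1.57, 4.71], [0.07, 3.14], [-2.87, 2.87]. Speed limits (rad/s): [2.22, 2.22, 2.79, 3.14, 3.14, 3.14].

INTERFACE

Orientations are given as a 3x3 rotation matrix whose columns are the frame's x, y, z axes.
In Python, from plant import * gives the robot as it stands. The module is installed in compiled form; this text tells all that it offers.
- The arm moves only by the tool servo_tool, never from a script. Its argument "steps" is a list of rows, each a list of 7 numbers: the shift along the tool's x, y, z in m, then the turn, a rotation vector about the tool's x, y, z in rad, then the opening in per cent of the stroke, from 0 (shut) to 100 (fully open). A call has 1 to 12 rows; each row shifts and turns the commanded pose from where the row before left it, along the tool's axes as they then stand; what a row does not reach is not made up. A row lasts 1/12 s, in which the tool goes at most 41.7 mm and 7.16 degrees, less where a joint would pass 70% of its speed; a pose out of reach is approached as far as the arm can. A call with a gripper value outside its range is refused whole. The fingers move at their own pace and stop on an object; the grip force is fixed at half the most. Time passes only in rows, so rows that do not move let the fingers close. It gives the time, the measured TCP pose, the force and the opening at its end, in the units of the state.
- read_state(): the state, without advancing time (a new reading comes with each control period).
- grab_frame(name): name is "scene" or "top"; returns (picture, depth): 480x640x3 uint8, blue, green, red; 480x640 float32, m along the optical axis (not along the pixel's ray), 0 where there is no reading.
- camera_model(name): a dict with "camera_matrix" (3x3 intrinsics, pixels), "k1" (the pictures are not rectified: a ray, as slopes to the right and down, at radius r is drawn at 1 + k1 r^2 times it, then the intrinsics apply), "rvec" (rotation vector, rad) and "tvec" (3), from world to camera coordinates, as OpenCV has them. Camera axes: x right, y down, z forward; pixel columns grow to the right and rows downward; lengths in m; the calibration is good to about 2 mm. A picture is of the moment at which its call begins. camera_model takes no time and is no camera call.
- close_job(): hands the job in, once; it reports no verdict.
Trained networks look in the newest picture that a camera, given by its name, has taken for a name from the list of things; names that differ only in an ending like _2 or _b are one class to them, and where a whole thing is asked for, a point or a joint stands for the part that bears it (a point fixed in the world has none). Each returns a list of dicts, best first, with "p" (0 to 1); they miss things now and then, are a little off and sometimes report something else, mostly with a low value. They report only what shows in the picture. A call takes as long as a camera call. They do not tell look-alikes from the thing itself.
- cut_out(camera, query): "pixels" (480x640 bool, what is visible of it) and "position" ([column, row] in pixels, amid what is visible of it).
The state is a dict: "time": time; "qpos": joint angles; "joint_velocities": joint speeds; "joint_efforts": joint torques, N m; "tcp_pos": TCP position; "tcp_rot": TCP orientation; "wrist_force": force on the tool from outside, world axes, zero at the start; "wrist_torque": the same for the moment, N m; "grip_width": finger opening in m.
Only numpy, scipy, OpenCV 4.12 (cv2) and the standard library are available. Lean on these libraries where they do the work, as an engineer would, in place of code of your own. Each camera call takes 0.05 s, during which the arm holds its last target.

TASK

The sanding block on the plywood parts board is boxed in: first move the wooden chuck, the steel spacer ring and the stone plug off the board and stand all three on the cork mat. Only then fetch the sanding block and lay it flat on the white stone tile, centred, its long side along the tile's long side. Finally put the chuck, the ring and the plug back upright on the board, each on the dark disc that it came from, and leave the marker pen on the board alone.

Things in the scene. Friction and masses are not known exactly. Their poses are not given: they have to be found in the camera images.
- chuck: small turned wooden chuck, a brown round block 62 mm in diameter and 34 mm high with a small hollow in its top, 0.11 kg, loose, standing on one of the three dark discs of the parts board; origin at the centre of its underside, z up its axis
- steel_ring: grey steel spacer ring, 64 mm outer diameter, 24 mm high, 0.32 kg, open in the middle, loose, lying flat on one of the three discs of the parts board; origin at the centre of its underside, z up its axis
- plug: white stone plug shaped like a mushroom, 66 mm in diameter at its head, 46 mm high, loose, standing head up on one of the three discs of the parts board; its lower 26 mm are a stem of 54 mm diameter, its upper 20 mm the head, by which it is best taken; 0.22 kg; origin at the centre of its underside, z up its axis
- block: brown cork sanding block, 56 x 100 x 28 mm (x, y, z), 0.1 kg, loose, lying flat in the middle of the parts board between the three round pieces, which stand about 10 mm from its long sides; too long for a gripper lengthwise, so it is taken across its 56 mm width; origin at the centre of its underside, y along its 100 mm length, z up
- pen: white marker pen with a black cap, about 13 x 135 x 15 mm, loose, lying on the parts board close to its +y edge, along the board's x; a bystander to be left where it is; origin at the centre of its underside, y along its length
- parts_board: fixed plywood board, 236 x 204 mm (x, y), its upper face 12 mm above the table, with an 18 mm high cleat along each of its two x ends; origin at the centre of its underside. On its upper face three flat dark discs of 74 mm diameter at (x, y) = (-71, 53), (-71, -53) and (71, 0) mm and a dark rectangle in the middle; one round piece stands on each disc at the start, and which one on which disc changes
- cork_mat: square fixed cork mat, 190 x 190 mm, upper face 4 mm above the table, empty at the start, to the left or right of the board: the side area for the three round pieces; origin at the centre of its underside, x and y along its edges
- stone_tile: fixed white stone tile, 100 x 175 x 6 mm (x, y, z), flat on the table on the other side of the board, its upper face 6 mm above the table; origin at the centre of its underside, y along its 175 mm length
Not all that is in view belongs to the job. What is shaped like the steel_ring but red is not meant.

How it is judged:
On the way, in this order (a step that is already met when the one before it is completed fails the run):
1. the chuck, the ring and the plug all stand released on the cork mat (x of chuck in the frame of cork_mat between -0.09 and 0.09 m and y of chuck in the frame of cork_mat between -0.09 and 0.09 m and height (world z) of each of chuck, steel_ring, plug below 0.012 m and x of steel_ring in the frame of cork_mat between -0.09 and 0.09 m and y of steel_ring in the frame of cork_mat between -0.09 and 0.09 m and x of plug in the frame of cork_mat between -0.09 and 0.09 m and y of plug in the frame of cork_mat between -0.09 and 0.09 m and linear speed of each of chuck, steel_ring, plug below 0.02 m/s and angle between each of chuck, steel_ring, plug's own z axis and vertical below 0.1 rad and contact force between the fingers and chuck below 0.1 N and contact force between the fingers and steel_ring below 0.1 N and contact force between the fingers and plug below 0.1 N), for 0.2 s.
2. the sanding block lies released on the tile while the three pieces are still on the mat (horizontal distance between block and stone_tile below 0.015 m and angle between the y axis of block and the y axis of stone_tile, either way round below 0.15 rad and height (world z) of block between 0.002 and 0.012 m and linear speed of block below 0.02 m/s and angle between block's own z axis and vertical below 0.1 rad and contact force between the fingers and block below 0.1 N and x of chuck in the frame of cork_mat between -0.09 and 0.09 m and y of chuck in the frame of cork_mat between -0.09 and 0.09 m and height (world z) of each of chuck, steel_ring, plug below 0.012 m and x of steel_ring in the frame of cork_mat between -0.09 and 0.09 m and y of steel_ring in the frame of cork_mat between -0.09 and 0.09 m and x of plug in the frame of cork_mat between -0.09 and 0.09 m and y of plug in the frame of cork_mat between -0.09 and 0.09 m), for 0.2 s.
At the end, for the whole second after the job is handed in: The sanding block lies flat on the white tile, its centre within 15 mm of the tile's centre and its long side within 0.15 rad of the tile's; the chuck, the ring and the plug stand upright within 15 mm of where each stood at the start; all is released and at rest (horizontal distance between block and stone_tile below 0.015 m and angle between the y axis of block and the y axis of stone_tile, either way round below 0.15 rad and height (world z) of block between 0.002 and 0.012 m and linear speed of each of block, chuck, steel_ring, plug below 0.02 m/s and angle between each of block, chuck, steel_ring, plug's own z axis and vertical below 0.1 rad and contact force between the fingers and block below 0.1 N and distance of each of chuck, steel_ring, plug from where it was at the start of the episode below 0.015 m and contact force between the fingers and chuck below 0.1 N and contact force between the fingers and steel_ring below 0.1 N and contact force between the fingers and plug below 0.1 N); the robot touches nothing.
It fails at once if the sanding block is moved away from its place (20 mm) and is not yet on the tile (within 20 mm of its centre) while any of the three pieces is not on the mat (distance of block from where it was at the start of the episode above 0.02 m and horizontal distance between block and stone_tile above 0.02 m and not (x of chuck in the frame of cork_mat between -0.09 and 0.09 m and y of chuck in the frame of cork_mat between -0.09 and 0.09 m and height (world z) of each of chuck, steel_ring, plug below 0.012 m and x of steel_ring in the frame of cork_mat between -0.09 and 0.09 m and y of steel_ring in the frame of cork_mat between -0.09 and 0.09 m and x of plug in the frame of cork_mat between -0.09 and 0.09 m and y of plug in the frame of cork_mat between -0.09 and 0.09 m)).
It fails at once if the marker pen is moved by more than 20 mm (distance of pen from where it was at the start of the episode above 0.02 m).
It also fails if it takes over 144 s, if anything falls off the work surface, if the arm or the gripper's body presses on something with over 40 N, if the wrist force passes 120 N, or if a joint passes its speed limit or range.

## Working session

There is one attempt and no reset: what is moved stays moved. The work goes in short steps, Python scripts to look and compute and a tool call to move; the robot and the scene stay as the last step left them, time stands still between calls to the robot, and variables do not carry over. Pictures are saved under pics/ and viewed, and the job is handed in when it is done.

Besides the shell and the picture viewer there is one more tool, called after "Call:" as name(argument=value, ...) on one line, values as JSON. servo_tool: Moves the arm, as the interface text tells. Its arguments: {"type":"object","properties":{"steps":{"type":"array"}},"required":["steps"]}

```bash
mkdir -p pics
python3 - <<'E'
from plant import *
import cv2,numpy as np
s=read_state();print({k:np.round(v,3).tolist() for k,v in s.items()})
for n in("scene","top"):
    p,d=grab_frame(n);cv2.imwrite(f"pics/{n}0.png",p);np.save(f"{n}_d0.npy",d)
    m=camera_model(n);print(n,m)
E
```

```text
{'time': 0.0, 'qpos': [1.059, 0.351, 1.652, -0.0, 1.139, -0.085], 'joint_velocities': [0.001, 0.0, 0.001, -0.001, 0.0, -0.001], 'joint_efforts': [-0.001, -49.732, -28.525, 0.07, 0.026, -0.0], 'tcp_pos': [0.228, 0.5, 0.229], 'tcp_rot': [[-0.001, 0.414, 0.91], [-0.001, 0.91, -0.414], [-1.0, -0.001, -0.0]], 'wrist_force': [-0.636, 0.14, 1.078], 'wrist_torque': [0.002, 0.017, -0.009], 'grip_width': 0.093}
scene {'camera_matrix': array([[510.94734591,   0.        , 320.03820117],
       [  0.        , 510.94734591, 236.9049679 ],
       [  0.        ,   0.        ,   1.        ]]), 'k1': -0.08627556178230131, 'rvec': array([ 2.20909493, -1.07570194,  0.40809909]), 'tvec': array([-0.31662125,  0.30948592,  0.90521213])}
top {'camera_matrix': array([[621.77665048,   0.        , 314.08837811],
       [  0.        , 621.77665048, 241.76499867],
       [  0.        ,   0.        ,   1.        ]]), 'k1': -0.04023230611778578, 'rvec': array([ 2.18340379, -2.15350462,  0.0878259 ]), 'tvec': array([-0.00416744,  0.51642094,  1.29284979])}
```

View pics/top0.png

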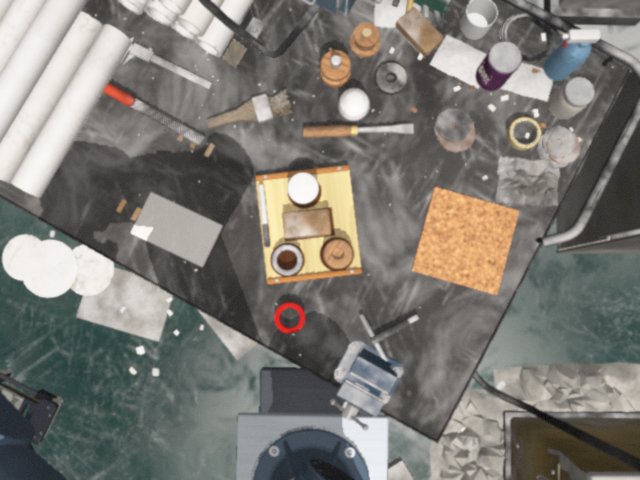

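View pics/scene0.png

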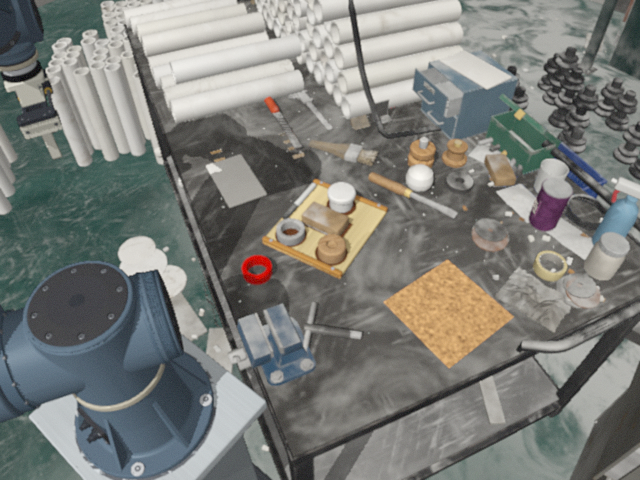

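```bash
cat > h.py <<'E'
from plant import *
import cv2,numpy as np
def w(cam,px,d=None,z=None):
    m=camera_model(cam);K=m["camera_matrix"];px=np.atleast_2d(px).astype(float)
    xy=np.c_[(px[:,0]-K[0,2])/K[0,0],(px[:,1]-K[1,2])/K[1,1]];u=xy.copy()
    for _ in range(10):u=xy/(1+m["k1"]*(u**2).sum(1,keepdims=True))
    R=cv2.Rodrigues(m["rvec"])[0];t=m["tvec"]
    r=np.c_[u,np.ones(len(u))]@R;c=-R.T@t
    if d is not None:return c+r*np.asarray(d).reshape(-1,1)
    return c+r*((z-c[2])/r[:,2:3])
def seg(cam,q,n=3):
    return cut_out(cam,q)[:n]
E
python3 - <<'E'
from h import *
np.set_printoptions(precision=4,suppress=True)
Z=dict(chuck=.046,steel_ring=.036,plug=.058,block=.040,pen=.027,parts_board=.012,cork_mat=.004,stone_tile=.006)
for cam in("top","scene"):
    p,d=grab_frame(cam)
    for q in Z:
        for r in seg(cam,q,2):
            m=r["pixels"];v,u=np.nonzero(m);P=w(cam,np.c_[u,v],d[m]);ok=d[m]>0
            zz=P[ok,2];top=ok.copy();top[ok]=abs(zz-Z[q])<.008
            print(cam,q,round(r["p"],2),np.round(r["position"]),m.sum(),"medz",np.median(zz),"topn",top.sum(),end=" ")
            if top.sum()>20:
                T=P[top,:2];W=w(cam,np.c_[u,v][top],z=Z[q])[:,:2]
                c,s,a=cv2.minAreaRect((W*1000).astype(np.float32))
                print("depthmean",T.mean(0),"rect",np.round(c,1),np.round(s,1),round(a,1),np.mean(W,0))
            else:print()
E
```

```text
top chuck 0.55 [340. 255.] 690 medz 0.04470495636562033 topn 625 depthmean [ 0.4911 -0.0475] rect [491.7 -47.3] [58.3 58.2] 0.8 [ 0.4911 -0.0475]
top chuck 0.52 [266. 218.] 311 medz 0.024235722096900725 topn 0 
top steel_ring 0.81 [280. 248.] 350 medz 0.03577672354886774 topn 334 depthmean [0.4775 0.0592] rect [477.3  59. ] [60.9 58.7] 0.9 [0.4775 0.0592]
top steel_ring 0.6 [297. 322.] 470 medz 0.02311979100536954 topn 15 
top plug 0.65 [302. 186.] 814 medz 0.05757539107340914 topn 768 depthmean [0.6276 0.0273] rect [627.5  27.3] [63.3 62.5] 0.8 [0.6276 0.0273]
top block 0.88 [308. 224.] 1300 medz 0.039588328322678557 topn 1227 depthmean [0.5545 0.0188] rect [554.4  18.9] [55.5 99.4] 6.0 [0.5544 0.0188]
top pen 0.66 [265. 217.] 363 medz 0.023795070133665774 topn 336 depthmean [0.5701 0.1096] rect [571.3 109.5] [131.6  12.9] 7.4 [0.5698 0.1093]
top pen 0.57 [306. 224.] 1310 medz 0.03956742636789512 topn 83 depthmean [0.5443 0.0129] rect [555.5  19. ] [ 56.9 100.3] 5.4 [0.5448 0.013 ]
top parts_board 0.64 [318. 206.] 6460 medz 0.012614005528770122 topn 6239 depthmean [0.5572 0.0102] re
[... 1007 characters left out ...]
 [0.5502 0.0132]
scene block 0.49 [325. 236.] 3550 medz 0.012443693024001168 topn 0 
scene pen 0.5 [301. 202.] 251 medz 0.023657544552109222 topn 225 depthmean [0.5667 0.105 ] rect [565.8 102.8] [136.8  14.4] 7.1 [0.5643 0.1029]
scene parts_board 0.8 [326. 236.] 3754 medz 0.012458211209804282 topn 3564 depthmean [ 0.546  -0.0075] rect [554.6  11.8] [246.  207.6] 6.9 [ 0.5466 -0.0071]
scene cork_mat 0.6 [451. 312.] 7107 medz 0.0035799103216079264 topn 7072 depthmean [ 0.5194 -0.3281] rect [ 524.3 -325.3] [190.9 191.3] 74.6 [ 0.5191 -0.3281]
scene stone_tile 0.56 [236. 179.] 1791 medz 0.004926162532682521 topn 1783 depthmean [0.5377 0.2953] rect [538.2 297. ] [177.6 100.8] 66.7 [0.5369 0.2943]
```

Run:
```python
import cv2
p=cv2.imread("pics/top0.png")
cv2.imwrite("pics/crop1.png",cv2.resize(p[150:350,110:310+60],None,fx=3,fy=3,interpolation=cv2.INTER_CUBIC)[:600,:800])
```

```text
(no output)
```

View pics/crop1.png

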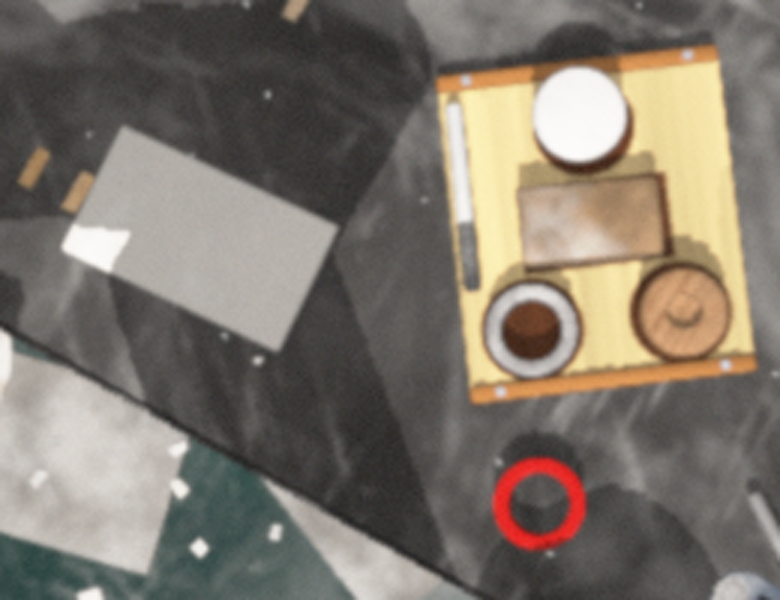

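Call:
servo_tool(steps=[[0,0,0,-0.111,0,0,86],[0,0,0,-0.111,0,0,86],[0,0,0,-0.111,0,0,86],[0,0,0,-0.111,0,0,86],[0,0,0,-0.111,0,0,86],[0,-0.0385,0.0127,0,0,0,86],[0,-0.0385,0.0127,0,0,0,86],[0,-0.0385,0.0127,0,0,0,86],[0,-0.0385,0.0127,0,0,0,86],[0,-0.0385,0.0127,0,0,0,86],[0,-0.0385,0.0127,0,0,0,86],[0,-0.0385,0.0127,0,0,0,86]])

```text
time: 2.0
tcp_pos: [0.3506, 0.243, 0.2298]
tcp_rot: [[0.001, -0.128, 0.992], [0.0, 0.992, 0.128], [-1.0, 0.0, 0.001]]
wrist_force: [1.1, 0.6, 1.4]
grip_width: 0.0799
```

Call:
servo_tool(steps=[[0,-0.0385,0.0127,0,0,0,86],[0,-0.0385,0.0127,0,0,0,86],[0,-0.0385,0.0127,0,0,0,86],[0,-0.0385,0.0127,0,0,0,86],[0,-0.0385,0.0127,0,0,0,86],[0,-0.0385,0.0127,0,0,0,86],[0,-0.0385,0.0127,0,0,0,86],[0,-0.0385,0.0127,0,0,0,86],[0.04,0,0,0,0,0,86],[0.04,0,0,0,0,0,86],[0,0,0,0,0,0,86],[0,0,0,0,0,0,86]])

```text
time: 3.0
tcp_pos: [0.4896, -0.0476, 0.1492]
tcp_rot: [[-0.004, -0.128, 0.992], [0.001, 0.992, 0.128], [-1.0, 0.001, -0.003]]
wrist_force: [-0.1, 0.3, 1.0]
grip_width: 0.0801
```

```bash
cat >> h.py <<'E'
np.set_printoptions(precision=4,suppress=True)
def go(target=None):
    s=read_state();R=np.array(s["tcp_rot"]);p=np.array(s["tcp_pos"])
    print("t",round(s["time"],2),"tcp",p,"psi",np.degrees(np.arctan2(R[1,1],R[0,1])),"xax",R[:,0],"w",s["grip_width"],"F",np.array(s["wrist_force"]),"q",np.array(s["qpos"]))
    if target is not None: print("delta tool",R.T@(np.array(target)-p))
E
python3 - <<'E'
from h import *
go([.489,-.05,.15])
for n in("scene","top"):
    p,d=grab_frame(n);cv2.imwrite(f"pics/{n}1.png",p);np.save(f"{n}_d1.npy",d)
s=cv2.imread("pics/scene1.png")[130:330,200:420];t=cv2.imread("pics/top1.png")[130:330,200:420]
cv2.imwrite("pics/j1.png",cv2.resize(np.hstack([s,t]),None,fx=1.8,fy=1.8,interpolation=2))
E
```

```text
t 3.0 tcp [ 0.4896 -0.0476  0.1492] psi 97.34054929257967 xax [-0.0036  0.0007 -1.    ] w 0.08008349442352022 F [-0.1143  0.3306  1.0269] q [-0.1915  0.3547  1.8742  0.0001  0.9164 -1.8905]
delta tool [-0.0008 -0.0023 -0.0009]
```

View pics/j1.png

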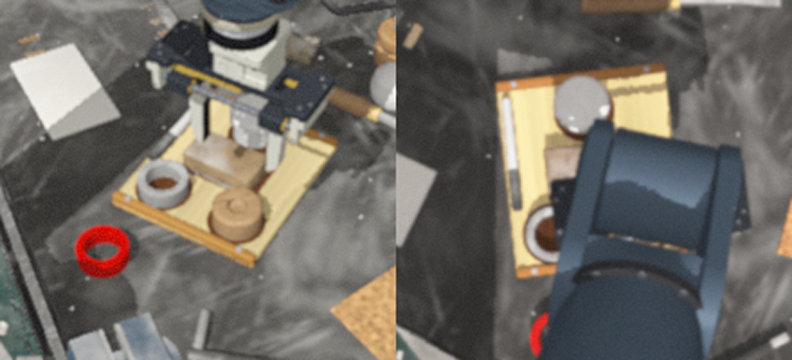

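Run:
```python
from h import *
d=np.load("scene_d1.npy");v,u=np.mgrid[150:280,250:420];v=v.ravel();u=u.ravel()
P=w("scene",np.c_[u,v],d[v,u])
R=np.array(read_state()["tcp_rot"]);t=np.array(read_state()["tcp_pos"])
L=(P-t)@R
k=(abs(P[:,2]-.152)<.012)&(abs(L[:,1])<.08)&(abs(L[:,2])<.05)
L=L[k];print(len(L))
for s in(-1,1):
    q=L[np.sign(L[:,1])==s];print(s,len(q),"ypct",np.percentile(q[:,1],[2,20,50,80,98]),"zpct",np.percentile(q[:,2],[2,20,50,80,98]),"xmax",q[:,0].max())
```

```text
161
-1 72 ypct [-0.0571 -0.0559 -0.0504 -0.0455 -0.0416] zpct [-0.0121 -0.0106 -0.0098 -0.0072  0.005 ] xmax 0.011663007408750052
1 89 ypct [0.0373 0.0385 0.0401 0.0471 0.0523] zpct [-0.0116 -0.0106 -0.009   0.0001  0.0075] xmax 0.011101059450204134
```

Call:
servo_tool(steps=[[0.03,-0.003,0,0,0,0,86],[0.03,0,0,0,0,0,86],[0.03,0,0,0,0,0,86],[0.02,0,0,0,0,0,86],[0.012,0,0,0,0,0,86],[0,0,0,0,0,0,86],[0,0,0,0,0,0,0],[0,0,0,0,0,0,0],[0,0,0,0,0,0,0],[0,0,0,0,0,0,0],[0,0,0,0,0,0,0],[0,0,0,0,0,0,0]])

```text
time: 4.1
tcp_pos: [0.4918, -0.0507, 0.0292]
tcp_rot: [[0.002, -0.128, 0.992], [-0.0, 0.992, 0.128], [-1.0, -0.001, 0.002]]
wrist_force: [-2.0, 2.5, 9.6]
grip_width: 0.0609
```

Run:
```python
from h import *
go()
for n in("scene",):
    p,d=grab_frame(n);cv2.imwrite(f"pics/{n}2.png",cv2.resize(p[130:330,200:420],None,fx=3,fy=3,interpolation=2))
```

```text
t 4.1 tcp [ 0.4918 -0.0507  0.0292] psi 97.34683017212149 xax [ 0.0024 -0.0002 -1.    ] w 0.060863450264592486 F [-2.0477  2.4637  9.5838] q [-0.197   0.5654  1.9318  0.0004  0.642  -1.8964]
```

View pics/scene2.png

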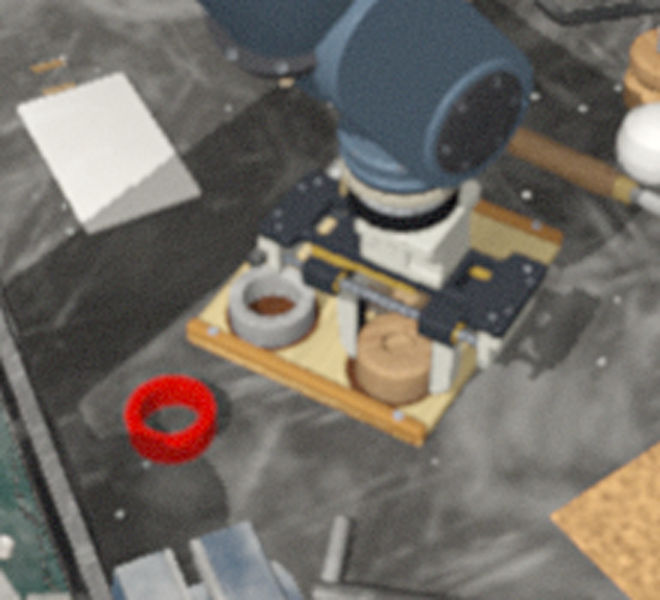

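Call:
servo_tool(steps=[[0,0,0,0,0,0,0],[0,0,0,0,0,0,0],[-0.02,0,0,0,0,0,0],[-0.03,0,0,0,0,0,0],[-0.04,0,0,0,0,0,0],[-0.03,0,0,0,0,0,0],[0,0,0,0,0,0,0],[0,0,0,0,0,0,0]])

```text
time: 4.82
tcp_pos: [0.4916, -0.0509, 0.1494]
tcp_rot: [[0.004, -0.128, 0.992], [-0.001, 0.992, 0.128], [-1.0, -0.001, 0.004]]
wrist_force: [0.2, 0.5, -1.8]
grip_width: 0.0609
```

Run:
```python
from h import *
go()
for n in("scene",):
    p,d=grab_frame(n);cv2.imwrite(f"pics/{n}3.png",cv2.resize(p[130:330,200:420],None,fx=3,fy=3,interpolation=2))
    for r in seg(n,"chuck",1):
        m=r["pixels"];v,u=np.nonzero(m);P=w(n,np.c_[u,v],d[m]);print(r["position"],m.sum(),np.percentile(P,[1,5,50,95,99],axis=0))
```

```text
t 4.82 tcp [ 0.4916 -0.0509  0.1494] psi 97.34837774765245 xax [ 0.004  -0.0008 -1.    ] w 0.06091109639345127 F [ 0.161   0.5026 -1.8387] q [-0.1973  0.3546  1.8734 -0.0001  0.9095 -1.8963]
[331.1, 211.2] 690 [[ 0.459  -0.0836  0.1367]
 [ 0.4606 -0.0808  0.1402]
 [ 0.4765 -0.0565  0.1636]
 [ 0.5065 -0.0317  0.168 ]
 [ 0.5122 -0.0278  0.1691]]
```

View pics/scene3.png

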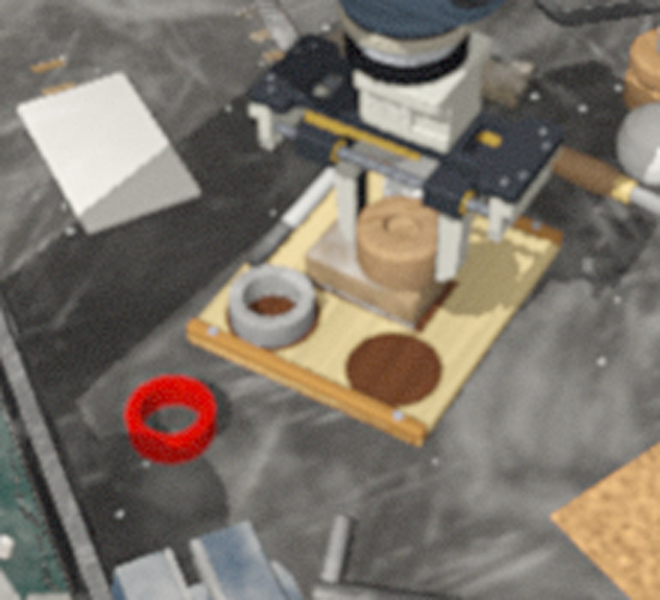

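Call:
servo_tool(steps=[[0,-0.0386,-0.0064,0,0,0,0],[0,-0.0386,-0.0064,0,0,0,0],[0,-0.0386,-0.0064,0,0,0,0],[0,-0.0386,-0.0064,0,0,0,0],[0,-0.0386,-0.0064,0,0,0,0],[0,-0.0386,-0.0064,0,0,0,0],[0,-0.0386,-0.0064,0,0,0,0],[0,-0.0386,-0.0064,0,0,0,0],[0.03,0,0,0,0,0,0],[0.03,0,0,0,0,0,0],[0.03,0,0,0,0,0,0],[0.02,0,0,0,0,0,0]])

```text
time: 5.92
tcp_pos: [0.4776, -0.3623, 0.0331]
tcp_rot: [[-0.004, -0.127, 0.992], [0.004, 0.992, 0.127], [-1.0, 0.004, -0.004]]
wrist_force: [0.0, -0.8, -1.3]
grip_width: 0.061
```

Call:
servo_tool(steps=[[0.01,0,0,0,0,0,0],[0.006,0,0,0,0,0,0],[0,0,0,0,0,0,0],[0,0,0,0,0,0,0]])

```text
time: 6.25
tcp_pos: [0.4796, -0.3634, 0.0216]
tcp_rot: [[-0.0, -0.128, 0.992], [0.0, 0.992, 0.128], [-1.0, 0.0, -0.0]]
wrist_force: [0.3, -0.1, -0.6]
grip_width: 0.0609
```

Call:
servo_tool(steps=[[0.001,0,0,0,0,0,0],[0,0,0,0,0,0,0],[0,0,0,0,0,0,86],[0,0,0,0,0,0,86],[0,0,0,0,0,0,86],[0,0,0,0,0,0,86],[-0.03,0,0,0,0,0,86],[-0.03,0,0,0,0,0,86],[-0.04,0,0,0,0,0,86],[-0.028,0,0,0,0,0,86],[0,0,0,0,0,0,86]])

```text
time: 7.17
tcp_pos: [0.4816, -0.3653, 0.1548]
tcp_rot: [[0.007, -0.128, 0.992], [-0.006, 0.992, 0.128], [-1.0, -0.007, 0.006]]
wrist_force: [0.5, -1.1, 0.3]
grip_width: 0.0802
```

Run:
```python
from h import *
go()
p,d=grab_frame("scene");cv2.imwrite(f"pics/scene4.png",cv2.resize(p[180:400,250:530],None,fx=2.7,fy=2.7,interpolation=2))
Z=dict(chuck=.038,steel_ring=.036,plug=.058,cork_mat=.004)
for cam in("scene","top"):
    if cam=="top":p,d=grab_frame("top");cv2.imwrite("pics/top4.png",p)
    for q in Z:
        for r in seg(cam,q,2):
            m=r["pixels"];v,u=np.nonzero(m);P=w(cam,np.c_[u,v],d[m]);ok=(d[m]>0)&(abs(P[:,2]-Z[q])<.006)
            if ok.sum()<20:continue
            W=w(cam,np.c_[u,v][ok],z=Z[q])[:,:2]
            c,s,a=cv2.minAreaRect((W*1000).astype(np.float32));c2,r2=cv2.minEnclosingCircle((W*1000).astype(np.float32))
            print(cam,q,round(r["p"],2),np.round(r["position"]),ok.sum(),np.round(c,1),np.round(s,1),round(a,1),"circ",np.round(c2,1),round(r2,1))
```

```text
t 7.17 tcp [ 0.4816 -0.3653  0.1548] psi 97.34808798297168 xax [ 0.007  -0.0062 -1.    ] w 0.08020820012170089 F [ 0.5397 -1.0628  0.2936] q [-0.726   0.526   1.5812 -0.      1.025  -2.425 ]
scene chuck 0.65 [456. 333.] 581 [ 472.9 -366.2] [60.5 58.6] 5.7 circ [ 473.6 -366.7] 31.1
scene steel_ring 0.76 [294. 228.] 296 [473.   52.9] [64.3 61. ] 39.3 circ [473.4  54.7] 33.9
scene plug 0.59 [338. 194.] 429 [622.6  22.6] [68.3 61.6] 56.6 circ [622.6  22.8] 34.6
scene cork_mat 0.71 [444. 310.] 5974 [ 524.6 -325.2] [191.  194.3] 74.9 circ [ 524.6 -326. ] 132.6
top steel_ring 0.64 [290. 268.] 372 [477.3  59. ] [60.8 62.9] 0.8 circ [477.5  59. ] 32.1
top plug 0.58 [302. 187.] 757 [627.5  27.3] [63.3 62.5] 0.8 circ [627.5  27.4] 32.9
top cork_mat 0.62 [457. 232.] 5543 [ 525.8 -319.4] [190.1 194.4] 74.1 circ [ 525.6 -319.7] 132.0
```

View pics/scene4.png

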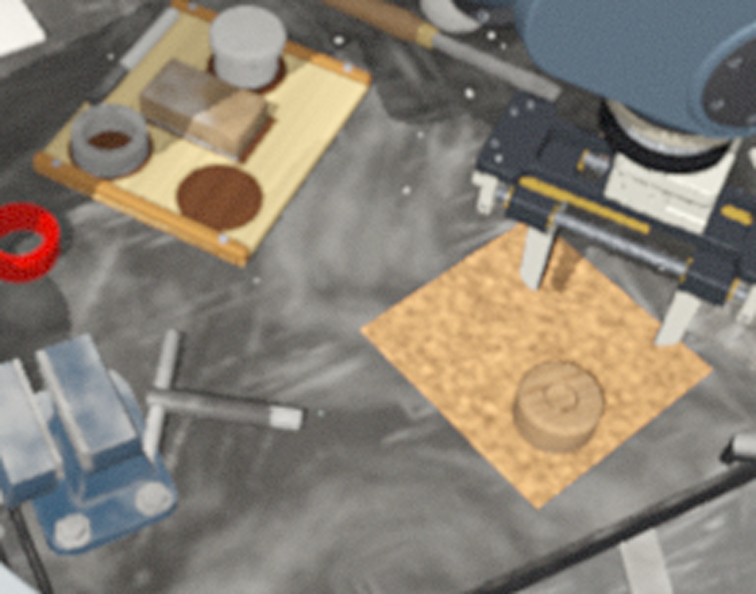

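Call:
servo_tool(steps=[[0,0.0378,0.0044,0,0,0,86],[0,0.0378,0.0044,0,0,0,86],[0,0.0378,0.0044,0,0,0,86],[0,0.0378,0.0044,0,0,0,86],[0,0.0378,0.0044,0,0,0,86],[0,0.0378,0.0044,0,0,0,86],[0,0.0378,0.0044,0,0,0,86],[0,0.0378,0.0044,0,0,0,86],[0,0.0378,0.0044,0,0,0,86],[0,0.0378,0.0044,0,0,0,86],[0,0.0378,0.0044,0,0,0,86],[0.03,0,0,0,0,0,86]])

```text
time: 8.67
tcp_pos: [0.4767, 0.0601, 0.122]
tcp_rot: [[0.008, -0.132, 0.991], [0.001, 0.991, 0.132], [-1.0, 0.0, 0.008]]
wrist_force: [1.7, -0.7, 0.5]
grip_width: 0.0797
```

Call:
servo_tool(steps=[[0.02,0,0,0,0,0,86],[0,0,0,0,0,0,86],[0,0,0,0,0,0,86]])

```text
time: 8.92
tcp_pos: [0.4739, 0.055, 0.0983]
tcp_rot: [[-0.002, -0.128, 0.992], [-0.0, 0.992, 0.128], [-1.0, 0.0, -0.002]]
wrist_force: [0.1, -0.6, 0.9]
grip_width: 0.0801
```

Run:
```python
from h import *
go([.475,.0553,.0265])
p,d=grab_frame("scene");cv2.imwrite(f"pics/scene5.png",cv2.resize(p[130:330,200:420],None,fx=2.7,fy=2.7,interpolation=2))
```

```text
t 8.92 tcp [0.4739 0.055  0.0983] psi 97.35223036223667 xax [-0.002  -0.0001 -1.    ] w 0.08008970864122872 F [ 0.1347 -0.6467  0.918 ] q [ 0.018   0.4148  1.9467 -0.0001  0.7822 -1.6811]
delta tool [0.0718 0.0001 0.0012]
```

View pics/scene5.png

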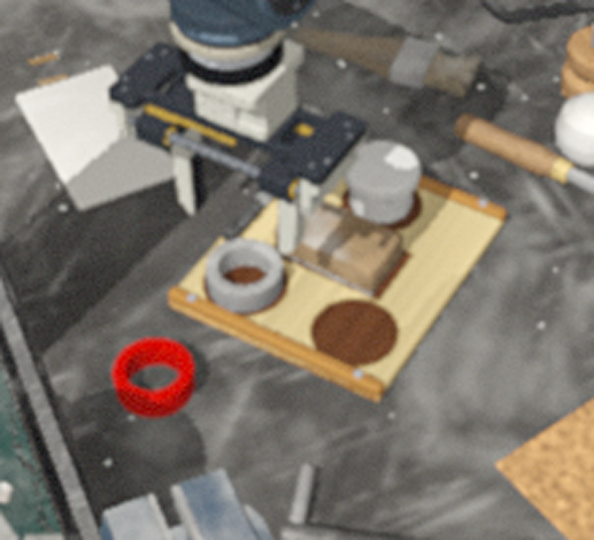

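Call:
servo_tool(steps=[[0.03,0,0,0,0,0,86],[0.02,0,0.001,0,0,0,86],[0.015,0,0,0,0,0,86],[0.006,0,0,0,0,0,86],[0,0,0,0,0,0,86],[0,0,0,0,0,0,0],[0,0,0,0,0,0,0],[0,0,0,0,0,0,0],[0,0,0,0,0,0,0],[0,0,0,0,0,0,0],[0,0,0,0,0,0,0],[0,0,0,0,0,0,0]])

```text
time: 9.97
tcp_pos: [0.4761, 0.0553, 0.0287]
tcp_rot: [[0.002, -0.128, 0.992], [0.0, 0.992, 0.128], [-1.0, 0.0, 0.002]]
wrist_force: [-1.2, 1.6, 8.6]
grip_width: 0.0628
```

Call:
servo_tool(steps=[[-0.02,0,0,0,0,0,0],[-0.03,0,0,0,0,0,0],[-0.04,0,0,0,0,0,0],[-0.03,0,0,0,0,0,0],[0,0,0,0,0,0,0],[0,0,0,0,0,0,0]])

```text
time: 10.47
tcp_pos: [0.4758, 0.0552, 0.1489]
tcp_rot: [[0.003, -0.128, 0.992], [-0.0, 0.992, 0.128], [-1.0, -0.0, 0.003]]
wrist_force: [-0.7, 0.4, -3.5]
grip_width: 0.0627
```

Run:
```python
from h import *
go([.520,-.283,.0185])
p,d=grab_frame("scene");cv2.imwrite(f"pics/scene6.png",cv2.resize(p[130:330,200:420],None,fx=2.7,fy=2.7,interpolation=2))
```

```text
t 10.47 tcp [0.4758 0.0552 0.1489] psi 97.35437960126538 xax [ 0.0031 -0.0001 -1.    ] w 0.06267742972690264 F [-0.7077  0.3748 -3.5475] q [ 0.0182  0.331   1.9108 -0.0001  0.8966 -1.6808]
delta tool [ 0.1305 -0.341   0.0001]
```

View pics/scene6.png

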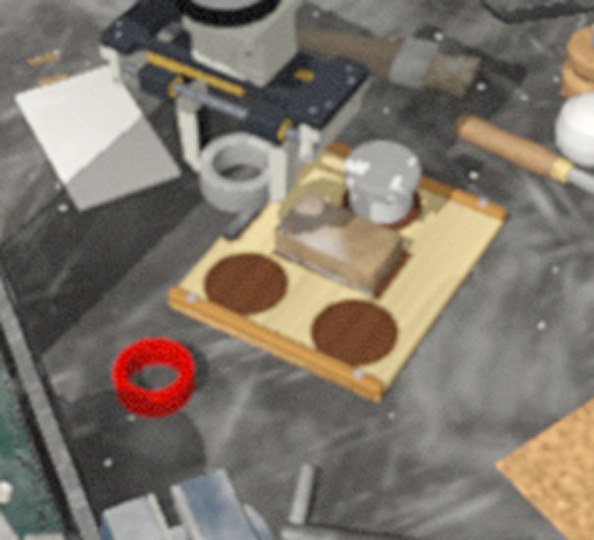

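Call:
servo_tool(steps=[[0,-0.0379,0,0,0,0,0],[0,-0.0379,0,0,0,0,0],[0,-0.0379,0,0,0,0,0],[0,-0.0379,0,0,0,0,0],[0,-0.0379,0,0,0,0,0],[0,-0.0379,0,0,0,0,0],[0,-0.0379,0,0,0,0,0],[0,-0.0379,0,0,0,0,0],[0,-0.0379,0,0,0,0,0],[0.03,0,0,0,0,0,0],[0.03,0,0,0,0,0,0],[0.03,0,0,0,0,0,0]])

```text
time: 11.52
tcp_pos: [0.5176, -0.2832, 0.0543]
tcp_rot: [[-0.002, -0.127, 0.992], [0.002, 0.992, 0.127], [-1.0, 0.002, -0.002]]
wrist_force: [0.5, -0.7, -3.1]
grip_width: 0.063
```

Call:
servo_tool(steps=[[0.02,0,0,0,0,0,0],[0.01,0,0,0,0,0,0],[0.007,0,0,0,0,0,0],[0,0,0,0,0,0,0],[0,0,0,0,0,0,0]])

```text
time: 11.93
tcp_pos: [0.5189, -0.283, 0.0204]
tcp_rot: [[-0.0, -0.128, 0.992], [0.0, 0.992, 0.128], [-1.0, 0.0, -0.0]]
wrist_force: [-0.5, 0.0, -3.1]
grip_width: 0.063
```

Call:
servo_tool(steps=[[0.0015,0,0,0,0,0,0],[0,0,0,0,0,0,0],[0,0,0,0,0,0,0]])

```text
time: 12.18
tcp_pos: [0.5191, -0.2833, 0.0193]
tcp_rot: [[0.0, -0.128, 0.992], [-0.0, 0.992, 0.128], [-1.0, -0.0, 0.0]]
wrist_force: [-0.2, -0.6, -2.1]
grip_width: 0.0629
```

Call:
servo_tool(steps=[[0.001,0,0,0,0,0,0],[0,0,0,0,0,0,86],[0,0,0,0,0,0,86],[0,0,0,0,0,0,86],[0,0,0,0,0,0,86],[0,0,0,0,0,0,86],[-0.03,0,0,0,0,0,86],[-0.03,0,0,0,0,0,86],[-0.04,0,0,0,0,0,86],[-0.03,0,0,0,0,0,86],[0,0,0,0,0,0,86]])

```text
time: 13.1
tcp_pos: [0.5213, -0.2846, 0.1544]
tcp_rot: [[0.008, -0.128, 0.992], [-0.005, 0.992, 0.128], [-1.0, -0.006, 0.007]]
wrist_force: [-0.2, 0.1, 1.0]
grip_width: 0.0804
```

Call:
servo_tool(steps=[[0,0.0365,0.018,0,0,0,86],[0,0.0365,0.018,0,0,0,86],[0,0.0365,0.018,0,0,0,86],[0,0.0365,0.018,0,0,0,86],[0,0.0365,0.018,0,0,0,86],[0,0.0365,0.018,0,0,0,86],[0,0.0365,0.018,0,0,0,86],[0,0.0365,0.018,0,0,0,86],[0.03,0,0,0,0,0,86],[0,0,0,0,0,0,86],[0,0,0,0,0,0,86]])

```text
time: 14.02
tcp_pos: [0.6232, 0.0248, 0.1167]
tcp_rot: [[-0.004, -0.128, 0.992], [-0.0, 0.992, 0.128], [-1.0, 0.0, -0.004]]
wrist_force: [0.3, 0.7, 0.9]
grip_width: 0.0799
```

Run:
```python
from h import *
go([.625,.0247,.045])
p,d=grab_frame("scene");cv2.imwrite(f"pics/scene7.png",cv2.resize(p[120:400,220:540],None,fx=2.1,fy=2.1,interpolation=2))
```

```text
t 14.02 tcp [0.6232 0.0248 0.1167] psi 97.3737128584599 xax [-0.0038 -0.0001 -1.    ] w 0.0798631951074266 F [0.264  0.6786 0.8539] q [-0.0348  0.6111  1.5414 -0.0002  0.9929 -1.7341]
delta tool [ 0.0717 -0.0003  0.002 ]
```

View pics/scene7.png

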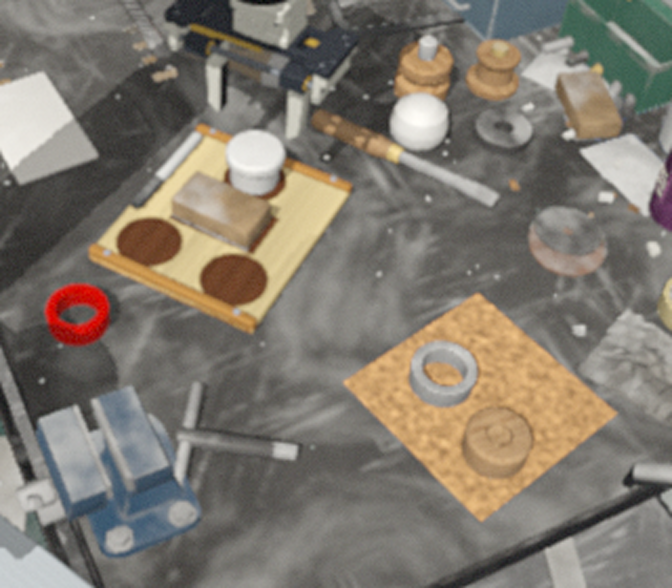

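Call:
servo_tool(steps=[[0.03,0,0,0,0,0,86],[0.025,0,0.001,0,0,0,86],[0.015,0,0,0,0,0,86],[0.006,0,0,0,0,0,86],[0,0,0,0,0,0,86],[0,0,0,0,0,0,0],[0,0,0,0,0,0,0],[0,0,0,0,0,0,0],[0,0,0,0,0,0,0],[0,0,0,0,0,0,0],[0,0,0,0,0,0,0],[0,0,0,0,0,0,0]])

```text
time: 15.07
tcp_pos: [0.6263, 0.0251, 0.0437]
tcp_rot: [[0.002, -0.128, 0.992], [-0.0, 0.992, 0.128], [-1.0, -0.0, 0.002]]
wrist_force: [-1.2, 1.8, 6.8]
grip_width: 0.0632
```

Call:
servo_tool(steps=[[-0.02,0,0,0,0,0,0],[-0.03,0,0,0,0,0,0],[-0.04,0,0,0,0,0,0],[-0.03,0,0,0,0,0,0],[0,0,0,0,0,0,0],[0,0,0,0,0,0,0]])

```text
time: 15.57
tcp_pos: [0.626, 0.025, 0.1639]
tcp_rot: [[0.003, -0.128, 0.992], [-0.0, 0.992, 0.128], [-1.0, -0.001, 0.003]]
wrist_force: [0.2, -0.3, -3.4]
grip_width: 0.0634
```

Run:
```python
from h import *
go([.579,-.351,.033])
p,d=grab_frame("scene");cv2.imwrite(f"pics/scene8.png",cv2.resize(p[100:300,220:440],None,fx=2.7,fy=2.7,interpolation=2))
```

```text
t 15.57 tcp [0.626  0.025  0.1639] psi 97.35200419083372 xax [ 0.0033 -0.0002 -1.    ] w 0.063414949410076 F [ 0.2081 -0.3484 -3.4106] q [-0.0343  0.5555  1.5061 -0.0001  1.0767 -1.7334]
delta tool [ 0.1308 -0.3668 -0.0952]
```

View pics/scene8.png

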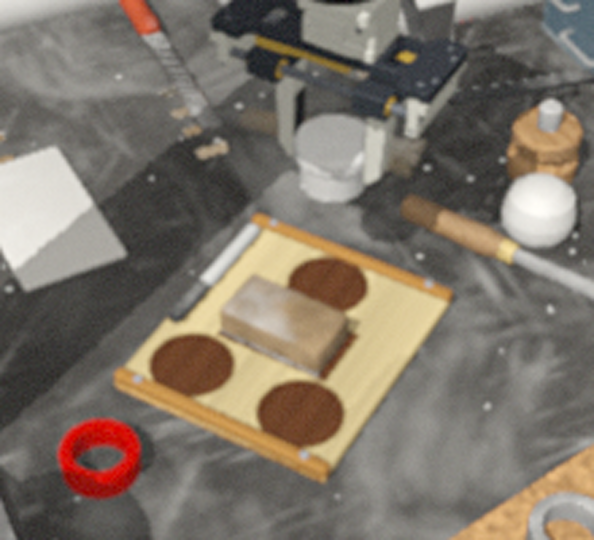

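Call:
servo_tool(steps=[[0,-0.0367,-0.0095,0,0,0,0],[0,-0.0367,-0.0095,0,0,0,0],[0,-0.0367,-0.0095,0,0,0,0],[0,-0.0367,-0.0095,0,0,0,0],[0,-0.0367,-0.0095,0,0,0,0],[0,-0.0367,-0.0095,0,0,0,0],[0,-0.0367,-0.0095,0,0,0,0],[0,-0.0367,-0.0095,0,0,0,0],[0,-0.0367,-0.0095,0,0,0,0],[0,-0.0367,-0.0095,0,0,0,0],[0.03,0,0,0,0,0,0],[0.03,0,0,0,0,0,0]])

```text
time: 16.62
tcp_pos: [0.5773, -0.3534, 0.1005]
tcp_rot: [[0.0, -0.125, 0.992], [-0.0, 0.992, 0.125], [-1.0, -0.001, 0.0]]
wrist_force: [0.2, 0.9, -2.4]
grip_width: 0.0627
```

Call:
servo_tool(steps=[[0.03,0,0,0,0,0,0],[0.02,0,0,0,0,0,0],[0.01,0,0,0,0,0,0],[0.007,0,0,0,0,0,0],[0,0,0,0,0,0,0],[0,0,0,0,0,0,0]])

```text
time: 17.12
tcp_pos: [0.5781, -0.3509, 0.0349]
tcp_rot: [[-0.0, -0.128, 0.992], [0.0, 0.992, 0.128], [-1.0, 0.0, -0.0]]
wrist_force: [0.8, 0.2, -2.5]
grip_width: 0.0635
```

Run:
```python
from h import *
go([.579,-.351,.033])
p,d=grab_frame("scene");cv2.imwrite(f"pics/scene9.png",cv2.resize(p[200:400,320:540],None,fx=2.7,fy=2.7,interpolation=2))
```

```text
t 17.12 tcp [ 0.5781 -0.3509  0.0349] psi 97.36104885299478 xax [-0.0004  0.0003 -1.    ] w 0.06353296208839361 F [ 0.7816  0.1803 -2.5429] q [-0.6144  0.8012  1.4165 -0.      0.9244 -2.3136]
delta tool [ 0.0019 -0.0002  0.0009]
```

View pics/scene9.png

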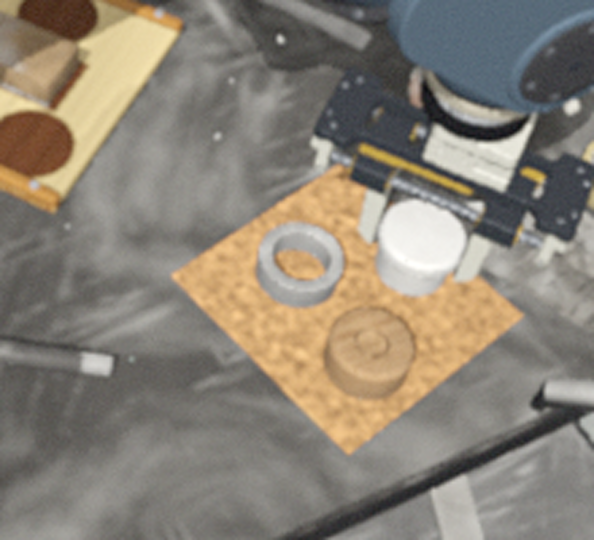

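Call:
servo_tool(steps=[[0.0015,0,0,0,0,0,0],[0.001,0,0,0,0,0,0],[0,0,0,0,0,0,0],[0,0,0,0,0,0,0]])

```text
time: 17.5
tcp_pos: [0.5784, -0.3512, 0.0339]
tcp_rot: [[0.001, -0.128, 0.992], [-0.0, 0.992, 0.128], [-1.0, -0.0, 0.001]]
wrist_force: [-3.3, 3.8, 9.4]
grip_width: 0.0626
```

Call:
servo_tool(steps=[[0,0,0,0,0,0,86],[0,0,0,0,0,0,86],[0,0,0,0,0,0,86],[0,0,0,0,0,0,86],[0,0,0,0,0,0,86],[-0.03,0,0,0,0,0,86],[-0.03,0,0,0,0,0,86],[-0.04,0,0,0,0,0,86],[-0.03,0,0,0,0,0,86],[0,0,0,0,0,0,86],[0,0,0,0,0,0,86]])

```text
time: 18.42
tcp_pos: [0.5787, -0.3515, 0.1644]
tcp_rot: [[0.003, -0.128, 0.992], [-0.002, 0.992, 0.128], [-1.0, -0.002, 0.002]]
wrist_force: [0.3, -0.6, -0.4]
grip_width: 0.08
```

```bash
cat > meas.py <<'E'
from h import *
def meas(Z,cams=("scene","top"),tag="x"):
  for cam in cams:
    p,d=grab_frame(cam);cv2.imwrite(f"pics/{cam}{tag}.png",p)
    for q in Z:
        for r in seg(cam,q,2):
            m=r["pixels"];v,u=np.nonzero(m);P=w(cam,np.c_[u,v],d[m]);ok=(d[m]>0)&(abs(P[:,2]-Z[q])<.006)
            if ok.sum()<20:continue
            W=w(cam,np.c_[u,v][ok],z=Z[q])[:,:2]
            c,s,a=cv2.minAreaRect((W*1000).astype(np.float32));c2,r2=cv2.minEnclosingCircle((W*1000).astype(np.float32))
            print(cam,q,round(r["p"],2),np.round(r["position"]),ok.sum(),np.round(c,1),np.round(s,1),round(a,1),"circ",np.round(c2,1),round(r2,1),"mz",np.median(P[ok,2]))
E
python3 - <<'E'
from meas import *
go([.552,.016,.037])
meas(dict(chuck=.038,steel_ring=.028,plug=.050,cork_mat=.004,block=.04),tag="10")
p=cv2.imread("pics/scene10.png");cv2.imwrite("pics/s10c.png",cv2.resize(p[120:400,200:540],None,fx=2.1,fy=2.1,interpolation=2))
E
```

```text
t 18.42 tcp [ 0.5787 -0.3515  0.1644] psi 97.34765618517322 xax [ 0.0027 -0.0019 -1.    ] w 0.08000629110016615 F [ 0.3147 -0.5822 -0.422 ] q [-0.6146  0.6439  1.3517 -0.      1.1427 -2.3136]
delta tool [0.1266 0.3682 0.0202]
scene chuck 0.72 [456. 334.] 572 [ 473.1 -366.4] [59.6 59.3] 83.2 circ [ 473.2 -365.9] 31.3 mz 0.03692509574174585
scene steel_ring 0.7 [257. 273.] 284 [352.4  46.1] [62.6 62.6] 62.2 circ [351.8  44.8] 33.1 mz 0.02392619986425154
scene steel_ring 0.55 [434. 303.] 406 [ 516.9 -285.2] [64.7 63.8] 37.7 circ [ 515.8 -285.1] 34.1 mz 0.027384704160689832
scene plug 0.78 [474. 292.] 685 [ 573.2 -353.2] [66.8 64.4] 25.6 circ [ 572.8 -353.1] 34.2 mz 0.04908662433276467
scene cork_mat 0.75 [446. 314.] 5012 [ 525.2 -325.3] [194.6 195.3] 75.0 circ [ 524.6 -324.6] 133.6 mz 0.003620010159658793
scene cork_mat 0.49 [474. 289.] 51 [ 590.9 -340.1] [89.9 57.6] 47.2 circ [ 596.7 -345. ] 47.5 mz 0.006173873368618521
scene block 0.74 [328. 221.] 801 [550.1  13.8] [ 60.4 101.7] 5.8 circ [549.9  15.2] 56.2 mz 0.03999989100669199
top steel_ring 0.84 [451. 235.] 382 [ 519.9 -279.1] [60.8 63.5] 45.4 circ [ 519.8 -280.4] 32.5 mz 0.027670031626997993
top steel_ring 0.53 [278. 313.] 79 [368.7  70. ] [17.4 52.5] 57.1 circ [364.6  63.7] 26.3 mz 0.024685737798152863
top cork_mat 0.92 [443. 228.] 2771 [ 538.2 -279.9] [108.2 191.3] 73.8 circ [ 543.4 -261.3] 97.9 mz 0.003859827139129468
top block 0.61 [307. 223.] 1183 [554.8  19. ] [55.3 99.5] 5.4 circ [554.2  19.8] 53.3 mz 0.03990963798875069
```

View pics/s10c.png

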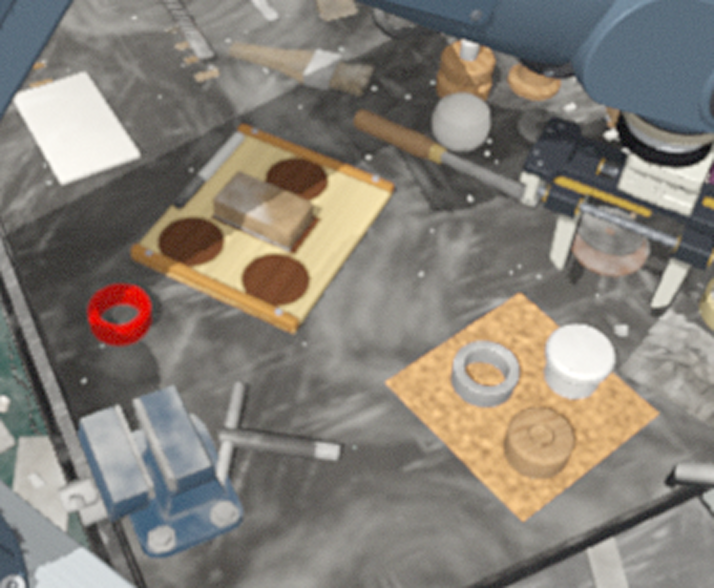

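Call:
servo_tool(steps=[[0,0.041,0.0022,0,0,0,86],[0,0.041,0.0022,0,0,0,86],[0,0.041,0.0022,0,0,0,86],[0,0.041,0.0022,0,0,0,86],[0,0.041,0.0022,0,0,0,86],[0,0.041,0.0022,0,0,0,86],[0,0.041,0.0022,0,0,0,86],[0,0.041,0.0022,0,0,0,86],[0,0.041,0.0022,0,0,0,86],[0,0,0,0.12,0,0,86],[0,0,0,0.12,0,0,86],[0,0,0,0.12,0,0,86]])

```text
time: 20.02
tcp_pos: [0.5506, 0.0183, 0.1628]
tcp_rot: [[0.0, 0.234, 0.972], [-0.0, 0.972, -0.234], [-1.0, 0.0, 0.0]]
wrist_force: [-0.4, 0.3, -0.3]
grip_width: 0.0803
```

Call:
servo_tool(steps=[[0,0,0,0.12,0,0,86],[0,0,0,0.12,0,0,86],[0,0,0,0.12,0,0,86],[0,0,0,0.12,0,0,86],[0,0,0,0.12,0,0,86],[0,0,0,0.12,0,0,86],[0,0,0,0.12,0,0,86],[0,0,0,0.12,0,0,86],[0,0,0,0.12,0,0,86],[0,0,0,0.12,0,0,86],[0.03,0,0,0.03,0,0,86],[0,0,0,0,0,0,86]])

```text
time: 21.02
tcp_pos: [0.5487, 0.0174, 0.1294]
tcp_rot: [[-0.005, 0.994, 0.107], [0.0, 0.107, -0.994], [-1.0, -0.005, -0.001]]
wrist_force: [-0.5, 0.3, -1.3]
grip_width: 0.0798
```

Run:
```python
from h import *
p,d=grab_frame("scene");cv2.imwrite(f"pics/scene11.png",cv2.resize(p[100:300,220:440],None,fx=2.7,fy=2.7,interpolation=2))
go([.552,.016,.031])
```

```text
t 21.07 tcp [0.5492 0.0174 0.1311] psi 6.304380757399876 xax [-0.0042  0.0002 -1.    ] w 0.08010290185641554 F [ 0.0862 -0.3422  0.0407] q [-0.053   0.4738  1.7388 -0.      0.9332 -0.163 ]
delta tool [0.1001 0.003  0.0018]
```

View pics/scene11.png

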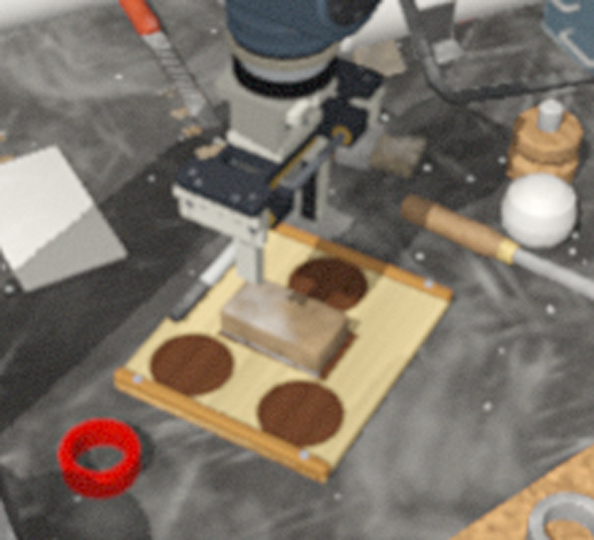

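Call:
servo_tool(steps=[[0.03,0.002,0.001,0,0,0,86],[0.03,0,0,0,0,0,86],[0.02,0,0,0,0,0,86],[0.012,0,0,0,0,0,86],[0.007,0,0,0,0,0,86],[0,0,0,0,0,0,0],[0,0,0,0,0,0,0],[0,0,0,0,0,0,0],[0,0,0,0,0,0,0],[0,0,0,0,0,0,0],[0,0,0,0,0,0,0],[0,0,0,0,0,0,0]])

```text
time: 22.07
tcp_pos: [0.5534, 0.0166, 0.0347]
tcp_rot: [[0.002, 0.994, 0.109], [-0.0, 0.109, -0.994], [-1.0, 0.002, 0.0]]
wrist_force: [-1.0, 0.2, 7.1]
grip_width: 0.0547
```

Call:
servo_tool(steps=[[-0.02,0,0,0,0,0,0],[-0.03,0,0,0,0,0,0],[-0.04,0,0,0,0,0,0],[-0.03,0,0,0,0,0,0],[0,0,0,0,0,0,0]])

```text
time: 22.48
tcp_pos: [0.5553, 0.0165, 0.1597]
tcp_rot: [[0.009, 0.994, 0.109], [-0.0, 0.109, -0.994], [-1.0, 0.009, 0.001]]
wrist_force: [1.0, 0.8, 0.3]
grip_width: 0.0549
```

Run:
```python
from h import *
go([.540,.299,.025])
p,d=grab_frame("scene");cv2.imwrite(f"pics/scene12.png",cv2.resize(p[100:300,180:400],None,fx=2.7,fy=2.7,interpolation=2))
```

```text
t 22.48 tcp [0.5553 0.0165 0.1597] psi 6.25573451270546 xax [ 0.0092 -0.0005 -1.    ] w 0.05492903223457544 F [1.0032 0.7891 0.3391] q [-0.0541  0.4387  1.711  -0.      0.9827 -0.1632]
delta tool [ 0.1345  0.0143 -0.2827]
```

View pics/scene12.png

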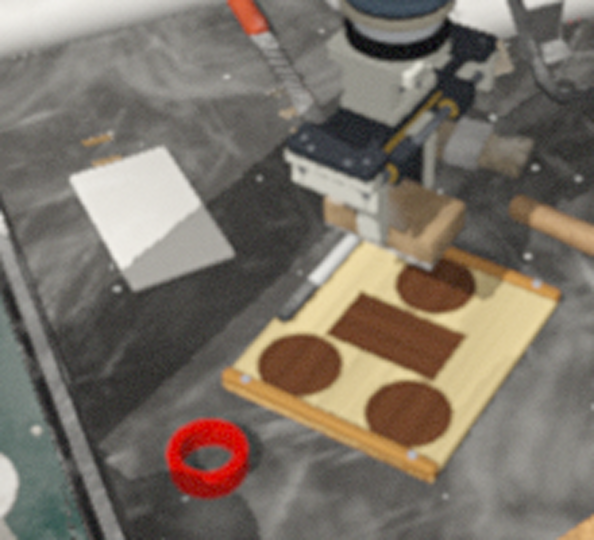

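Call:
servo_tool(steps=[[0,0.0025,-0.0403,0,0,0,0],[0,0.0025,-0.0403,0,0,0,0],[0,0.0025,-0.0403,0,0,0,0],[0,0.0025,-0.0403,0,0,0,0],[0,0.0025,-0.0403,0,0,0,0],[0,0.0025,-0.0403,0,0,0,0],[0,0.0025,-0.0403,0,0,0,0],[0,0,0,0.106,0,0,0],[0,0,0,0.106,0,0,0],[0,0,0,0.106,0,0,0],[0,0,0,0.106,0,0,0],[0.03,0,0,0.106,0,0,0]])

```text
time: 23.53
tcp_pos: [0.5413, 0.3, 0.1266]
tcp_rot: [[0.006, 0.911, -0.413], [0.003, -0.413, -0.911], [-1.0, 0.004, -0.005]]
wrist_force: [0.8, 0.2, -1.7]
grip_width: 0.0549
```

Call:
servo_tool(steps=[[0.03,0,0,0,0,0,0],[0,0,0,0,0,0,0],[0,0,0,0,0,0,0]])

```text
time: 23.78
tcp_pos: [0.5382, 0.2984, 0.0919]
tcp_rot: [[-0.004, 0.913, -0.408], [-0.002, -0.408, -0.913], [-1.0, -0.003, 0.003]]
wrist_force: [0.3, 0.7, -0.4]
grip_width: 0.0548
```

Run:
```python
from meas import *
go([.540,.299,.0285])
meas(dict(stone_tile=.006,block=.09),tag="13")
p=cv2.imread("pics/scene13.png");q=cv2.imread("pics/top13.png")
cv2.imwrite("pics/j13.png",cv2.resize(np.hstack([p[80:300,130:350],q[120:340,80:300]]),None,fx=1.8,fy=1.8,interpolation=2))
```

```text
t 23.78 tcp [0.5382 0.2984 0.0919] psi -24.074799081374703 xax [-0.0042 -0.0019 -1.    ] w 0.05479784296737973 F [ 0.2996  0.7118 -0.4106] q [0.4306 0.6313 1.5783 0.     0.9366 0.8508]
delta tool [ 0.0633  0.0016 -0.0015]
scene stone_tile 0.87 [237. 183.] 1374 [538.4 296.2] [175.7 100.9] 66.3 circ [538.9 296.5] 98.3 mz 0.005067111454886808
scene stone_tile 0.49 [447. 312.] 4563 [ 523.  -325.4] [189.6 190.6] 74.6 circ [ 523.6 -325.1] 129.3 mz 0.0036308086184887456
scene block 0.87 [231. 157.] 314 [536.7 297.1] [113.6  57.8] 65.9 circ [538.9 295.8] 58.6 mz 0.09464271096738963
top stone_tile 0.75 [202. 240.] 1281 [526.5 265.4] [ 98.1 100. ] 65.9 circ [525.9 263.7] 66.6 mz 0.006186677707948229
top block 0.68 [183. 227.] 57 [534.2 260.8] [64.8 33.6] 10.1 circ [531.7 274.8] 32.5 mz 0.09367003178990463
```

View pics/j13.png

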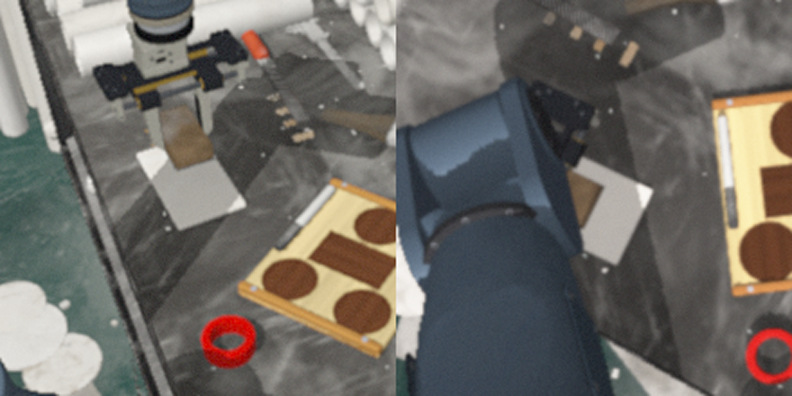

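Call:
servo_tool(steps=[[0.03,0.0015,-0.001,0,0,0,0],[0.02,0,0,0,0,0,0],[0.01,0,0,0,0,0,0],[0.003,0,0,0,0,0,0],[0,0,0,0,0,0,0],[0,0,0,0,0,0,0]])

```text
time: 24.58
tcp_pos: [0.5418, 0.2995, 0.0318]
tcp_rot: [[0.001, 0.913, -0.409], [0.001, -0.409, -0.913], [-1.0, 0.001, -0.001]]
wrist_force: [-0.3, 0.4, -0.8]
grip_width: 0.0547
```

Call:
servo_tool(steps=[[0.003,0,0,0,0,0,0],[0.0015,0,0,0,0,0,0],[0,0,0,0,0,0,0]])

```text
time: 24.83
tcp_pos: [0.5421, 0.2997, 0.0286]
tcp_rot: [[0.002, 0.913, -0.409], [0.001, -0.409, -0.913], [-1.0, 0.002, -0.002]]
wrist_force: [-4.0, -2.3, 14.7]
grip_width: 0.0549
```

Call:
servo_tool(steps=[[0,0,0,0,0,0,86],[0,0,0,0,0,0,86],[0,0,0,0,0,0,86],[0,0,0,0,0,0,86],[0,0,0,0,0,0,86],[-0.03,0,0,0,0,0,86],[-0.03,0,0,0,0,0,86],[-0.04,0,0,0,0,0,86],[-0.03,0,0,0,0,0,86],[0,0,0,0,0,0,86],[0,0,0,0,0,0,86]])

```text
time: 25.75
tcp_pos: [0.5418, 0.2996, 0.1577]
tcp_rot: [[0.003, 0.913, -0.409], [0.001, -0.409, -0.913], [-1.0, 0.002, -0.002]]
wrist_force: [0.8, -0.5, -1.0]
grip_width: 0.0801
```

Run:
```python
from meas import *
go([.4796,-.3634,.15])
meas(dict(stone_tile=.006,block=.034),cams=("scene",),tag="14")
p=cv2.imread("pics/scene14.png")
cv2.imwrite("pics/j14.png",cv2.resize(p[80:300,130:350],None,fx=2.7,fy=2.7,interpolation=2))
```

```text
t 25.75 tcp [0.5418 0.2996 0.1577] psi -24.117259836374007 xax [ 0.003   0.0013 -1.    ] w 0.0801486865232907 F [ 0.7684 -0.4515 -0.9697] q [ 0.4299  0.5501  1.5325 -0.      1.0558  0.8508]
delta tool [0.0066 0.2141 0.6305]
scene stone_tile 0.85 [234. 193.] 1007 [538.4 297. ] [178.8 102.8] 65.8 circ [538.8 296.6] 100.4 mz 0.005175407728658987
scene block 0.72 [237. 176.] 587 [537.9 295.1] [104.2  55.4] 65.7 circ [538.3 295.5] 55.5 mz 0.0327280559696963
```

View pics/j14.png

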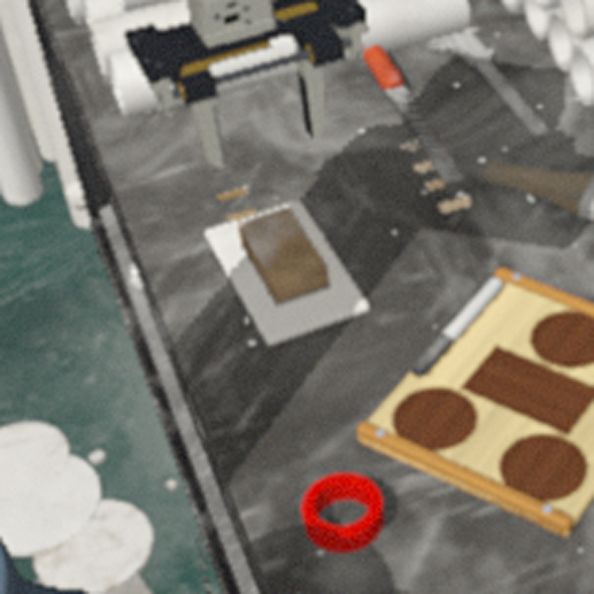

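Call:
servo_tool(steps=[[0,0,0,-0.118,0,0,86],[0,0,0,-0.118,0,0,86],[0,0,0,-0.118,0,0,86],[0,0,0,-0.118,0,0,86],[0,0,0,-0.118,0,0,86],[0,0,0,-0.118,0,0,86],[0,0,0,-0.118,0,0,86],[0,0,0,-0.118,0,0,86],[0,0,0,-0.118,0,0,86],[0,0,0,-0.118,0,0,86],[0,0,0,-0.118,0,0,86],[0,0,0,-0.118,0,0,86]])

```text
time: 26.9
tcp_pos: [0.5406, 0.2989, 0.1544]
tcp_rot: [[-0.003, 0.54, 0.842], [-0.001, 0.842, -0.54], [-1.0, -0.002, -0.002]]
wrist_force: [1.1, -0.7, -0.2]
grip_width: 0.0799
```

Call:
servo_tool(steps=[[0,0,0,-0.118,0,0,86],[0,0,0,-0.118,0,0,86],[0,0,0,-0.118,0,0,86],[0,0,0,-0.118,0,0,86],[0,0,0,-0.118,0,0,86],[0,0,0,-0.114,0,0,86],[0,0,0,0,0,0,86],[0,-0.0382,-0.0028,0,0,0,86],[0,-0.0382,-0.0028,0,0,0,86],[0,-0.0382,-0.0028,0,0,0,86],[0,-0.0382,-0.0028,0,0,0,86],[0,-0.0382,-0.0028,0,0,0,86]])

```text
time: 27.9
tcp_pos: [0.5511, 0.1063, 0.1552]
tcp_rot: [[-0.002, -0.124, 0.992], [-0.0, 0.992, 0.124], [-1.0, 0.0, -0.002]]
wrist_force: [0.6, -0.1, 0.1]
grip_width: 0.0797
```

Call:
servo_tool(steps=[[0,-0.0382,-0.0028,0,0,0,86],[0,-0.0382,-0.0028,0,0,0,86],[0,-0.0382,-0.0028,0,0,0,86],[0,-0.0382,-0.0028,0,0,0,86],[0,-0.0382,-0.0028,0,0,0,86],[0,-0.0382,-0.0028,0,0,0,86],[0,-0.0382,-0.0028,0,0,0,86],[0,-0.0382,-0.0028,0,0,0,86],[0,-0.0382,-0.0028,0,0,0,86],[0,-0.0382,-0.0028,0,0,0,86],[0,-0.0382,-0.0028,0,0,0,86],[0,-0.0382,-0.0028,0,0,0,86]])

```text
time: 28.9
tcp_pos: [0.5764, -0.3526, 0.1549]
tcp_rot: [[-0.001, -0.123, 0.992], [0.001, 0.992, 0.123], [-1.0, 0.001, -0.001]]
wrist_force: [0.7, 0.1, -0.1]
grip_width: 0.0797
```

Call:
servo_tool(steps=[[0.03,0,0,0,0,0,86],[0.02,0,0,0,0,0,86],[0,0,0,0,0,0,86],[0,0,0,0,0,0,86]])

```text
time: 29.23
tcp_pos: [0.5763, -0.3504, 0.1048]
tcp_rot: [[-0.003, -0.125, 0.992], [0.002, 0.992, 0.125], [-1.0, 0.002, -0.002]]
wrist_force: [0.0, -0.2, 0.6]
grip_width: 0.0801
```

Run:
```python
from meas import *
go([.5784,-.3512,.0345])
meas(dict(stone_tile=.006,block=.034),cams=("top",),tag="15")
p,d=grab_frame("scene")
cv2.imwrite("pics/j15.png",cv2.resize(p[200:400,320:540],None,fx=2.7,fy=2.7,interpolation=2))
```

```text
t 29.23 tcp [ 0.5763 -0.3504  0.1048] psi 97.1989369066828 xax [-0.0027  0.0019 -1.    ] w 0.08009010625546834 F [ 0.0475 -0.2201  0.6143] q [-0.6153  0.7088  1.3944 -0.      1.0416 -2.3117]
delta tool [ 0.0702 -0.0012  0.0021]
top stone_tile 0.9 [176. 245.] 2372 [543.8 300.8] [177.9 102.5] 65.4 circ [542.4 302.4] 98.9 mz 0.006068581940804951
top block 0.7 [441. 236.] 128 [ 522.3 -274.8] [51.8 62.1] 51.5 circ [ 519.7 -278.1] 31.2 mz 0.029658935750400017
top block 0.61 [174. 230.] 1171 [544.1 301.3] [100.2  55. ] 65.5 circ [544.  300.8] 54.4 mz 0.033916624064365575
```

View pics/j15.png

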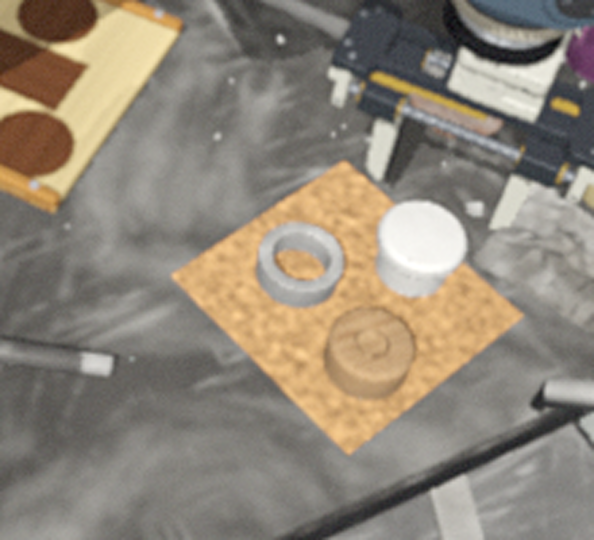

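Call:
servo_tool(steps=[[0.03,-0.001,0.0005,0,0,0,86],[0.02,0,0,0,0,0,86],[0.012,0,0,0,0,0,86],[0.007,0,0,0,0,0,86],[0,0,0,0,0,0,86],[0,0,0,0,0,0,0],[0,0,0,0,0,0,0],[0,0,0,0,0,0,0],[0,0,0,0,0,0,0],[0,0,0,0,0,0,0],[0,0,0,0,0,0,0],[0,0,0,0,0,0,0]])

```text
time: 30.43
tcp_pos: [0.5782, -0.352, 0.0384]
tcp_rot: [[0.001, -0.128, 0.992], [-0.001, 0.992, 0.128], [-1.0, -0.001, 0.001]]
wrist_force: [-1.1, 0.8, 6.1]
grip_width: 0.0626
```

Call:
servo_tool(steps=[[-0.02,0,0,0,0,0,0],[-0.03,0,0,0,0,0,0],[-0.04,0,0,0,0,0,0],[-0.04,0,0,0,0,0,0],[0,0,0,0,0,0,0],[0,0,0,0,0,0,0]])

```text
time: 30.93
tcp_pos: [0.5783, -0.3524, 0.1695]
tcp_rot: [[0.004, -0.128, 0.992], [-0.003, 0.992, 0.128], [-1.0, -0.003, 0.003]]
wrist_force: [0.1, 0.3, -3.4]
grip_width: 0.0631
```

Run:
```python
from h import *
go([.6263,.0251,.0437])
p,d=grab_frame("scene")
cv2.imwrite("pics/j16.png",cv2.resize(p[180:400,320:540],None,fx=2.7,fy=2.7,interpolation=2))
```

```text
t 30.93 tcp [ 0.5783 -0.3524  0.1695] psi 97.34670192692484 xax [ 0.0035 -0.0026 -1.    ] w 0.0630650770299728 F [ 0.0796  0.3085 -3.414 ] q [-0.616   0.6384  1.3479 -0.0001  1.1509 -2.3149]
delta tool [0.125  0.3687 0.0954]
```

View pics/j16.png

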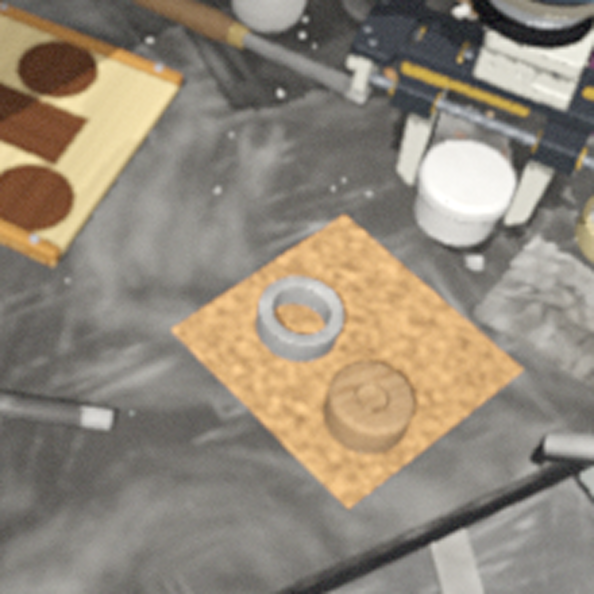

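Call:
servo_tool(steps=[[0,0.0369,0.0095,0,0,0,0],[0,0.0369,0.0095,0,0,0,0],[0,0.0369,0.0095,0,0,0,0],[0,0.0369,0.0095,0,0,0,0],[0,0.0369,0.0095,0,0,0,0],[0,0.0369,0.0095,0,0,0,0],[0,0.0369,0.0095,0,0,0,0],[0,0.0369,0.0095,0,0,0,0],[0,0.0369,0.0095,0,0,0,0],[0,0.0369,0.0095,0,0,0,0],[0.03,0,0,0,0,0,0],[0.03,0,0,0,0,0,0]])

```text
time: 31.98
tcp_pos: [0.6245, 0.0286, 0.1056]
tcp_rot: [[0.0, -0.131, 0.991], [0.0, 0.991, 0.131], [-1.0, -0.0, 0.0]]
wrist_force: [-0.2, -0.2, -2.4]
grip_width: 0.0631
```

Call:
servo_tool(steps=[[0.03,0,0,0,0,0,0],[0.015,0,0,0,0,0,0],[0.01,0,0,0,0,0,0],[0.005,0,0,0,0,0,0],[0,0,0,0,0,0,0],[0,0,0,0,0,0,0]])

```text
time: 32.48
tcp_pos: [0.6245, 0.0262, 0.0468]
tcp_rot: [[-0.001, -0.128, 0.992], [-0.0, 0.992, 0.128], [-1.0, 0.0, -0.001]]
wrist_force: [-0.4, -0.2, -1.6]
grip_width: 0.0632
```

Run:
```python
from h import *
go([.6263,.0251,.0464])
p,d=grab_frame("scene")
cv2.imwrite("pics/j17.png",cv2.resize(p[120:320,220:440],None,fx=2.7,fy=2.7,interpolation=2))
```

```text
t 32.48 tcp [0.6245 0.0262 0.0468] psi 97.34078093199375 xax [-0.0005 -0.     -1.    ] w 0.06318680729307152 F [-0.3793 -0.1843 -1.5631] q [-0.0325  0.7085  1.5695 -0.      0.8641 -1.7314]
delta tool [ 0.0004 -0.0013  0.0017]
```

View pics/j17.png

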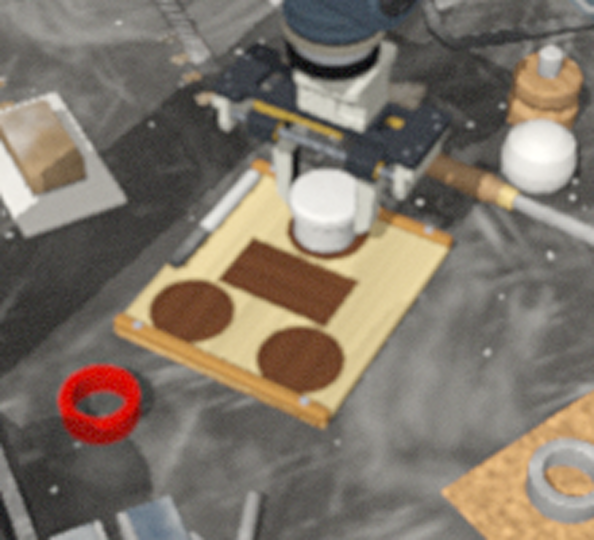

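Lower to contact with a 1 mm correction, release, lift; then the ring at (.519,-.283).

Call:
servo_tool(steps=[[0.001,-0.001,0.0015,0,0,0,0],[0.001,0,0,0,0,0,0],[0,0,0,0,0,0,0]])

```text
time: 32.78
tcp_pos: [0.6267, 0.0253, 0.0457]
tcp_rot: [[0.001, -0.128, 0.992], [-0.0, 0.992, 0.128], [-1.0, -0.0, 0.001]]
wrist_force: [-1.4, -0.2, 3.1]
grip_width: 0.0631
```

Call:
servo_tool(steps=[[0,0,0,0,0,0,86],[0,0,0,0,0,0,86],[0,0,0,0,0,0,86],[0,0,0,0,0,0,86],[0,0,0,0,0,0,86],[-0.03,0,0,0,0,0,86],[-0.03,0,0,0,0,0,86],[-0.03,0,0,0,0,0,86],[-0.02,0,0,0,0,0,86],[0,0,0,0,0,0,86]])

```text
time: 33.62
tcp_pos: [0.6283, 0.0254, 0.1598]
tcp_rot: [[0.007, -0.128, 0.992], [-0.0, 0.992, 0.128], [-1.0, -0.001, 0.007]]
wrist_force: [1.1, 0.1, 0.6]
grip_width: 0.08
```

Call:
servo_tool(steps=[[0,-0.0365,-0.0183,0,0,0,86],[0,-0.0365,-0.0183,0,0,0,86],[0,-0.0365,-0.0183,0,0,0,86],[0,-0.0365,-0.0183,0,0,0,86],[0,-0.0365,-0.0183,0,0,0,86],[0,-0.0365,-0.0183,0,0,0,86],[0,-0.0365,-0.0183,0,0,0,86],[0,-0.0365,-0.0183,0,0,0,86],[0.03,0,0,0,0,0,86],[0.03,0,0,0,0,0,86],[0,0,0,0,0,0,86],[0,0,0,0,0,0,86]])

```text
time: 34.62
tcp_pos: [0.5176, -0.2823, 0.0939]
tcp_rot: [[-0.003, -0.128, 0.992], [0.002, 0.992, 0.128], [-1.0, 0.002, -0.003]]
wrist_force: [0.4, 0.4, 0.6]
grip_width: 0.0799
```

Run:
```python
from meas import *
go([.519,-.2833,.022])
meas(dict(plug=.058),tag="18")
p=cv2.imread("pics/scene18.png")
cv2.imwrite("pics/j18.png",cv2.resize(p[120:400,220:540],None,fx=2.1,fy=2.1,interpolation=2))
```

```text
t 34.62 tcp [ 0.5176 -0.2823  0.0939] psi 97.3441113408073 xax [-0.0031  0.002  -1.    ] w 0.07993856211946625 F [0.4005 0.4232 0.641 ] q [-0.5783  0.5886  1.6514  0.      0.9052 -2.2773]
delta tool [ 0.0719 -0.0014  0.0015]
scene plug 0.76 [341. 195.] 415 [622.1  19.9] [64.7 60.9] 37.4 circ [621.   19.6] 33.9 mz 0.05774247411850886
top plug 0.63 [302. 189.] 750 [625.4  26.2] [63.2 64.5] 0.7 circ [626.   25.8] 33.0 mz 0.05773666289972457
```

View pics/j18.png

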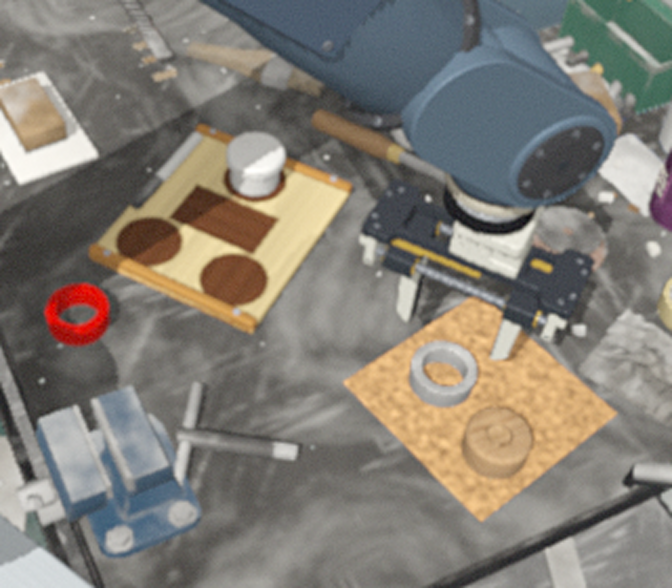

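Call:
servo_tool(steps=[[0.03,-0.0005,0,0,0,0,86],[0.025,0,0,0,0,0,86],[0.012,0,0,0,0,0,86],[0.006,0,0,0,0,0,86],[0,0,0,0,0,0,86],[0,0,0,0,0,0,0],[0,0,0,0,0,0,0],[0,0,0,0,0,0,0],[0,0,0,0,0,0,0],[0,0,0,0,0,0,0],[0,0,0,0,0,0,0],[0,0,0,0,0,0,0]])

```text
time: 35.82
tcp_pos: [0.519, -0.2836, 0.0233]
tcp_rot: [[0.001, -0.128, 0.992], [-0.001, 0.992, 0.128], [-1.0, -0.001, 0.001]]
wrist_force: [0.1, 0.1, 7.5]
grip_width: 0.0626
```

Call:
servo_tool(steps=[[-0.02,0,0,0,0,0,0],[-0.03,0,0,0,0,0,0],[-0.04,0,0,0,0,0,0],[-0.04,0,0,0,0,0,0],[0,0,0,0,0,0,0],[0,0,0,0,0,0,0]])

```text
time: 36.32
tcp_pos: [0.5192, -0.2838, 0.1542]
tcp_rot: [[0.003, -0.128, 0.992], [-0.002, 0.992, 0.128], [-1.0, -0.003, 0.003]]
wrist_force: [-1.1, -0.4, -4.4]
grip_width: 0.0627
```

Run:
```python
from h import *
go([.4761,.0553,.0287])
p,d=grab_frame("scene")
cv2.imwrite("pics/j19.png",cv2.resize(p[180:400,320:540],None,fx=2.7,fy=2.7,interpolation=2))
```

```text
t 36.32 tcp [ 0.5192 -0.2838  0.1542] psi 97.34667111832559 xax [ 0.0034 -0.0022 -1.    ] w 0.06273114191838663 F [-1.0619 -0.402  -4.4021] q [-0.5789  0.5079  1.6136 -0.      1.016  -2.2779]
delta tool [0.1246 0.3422 0.0003]
```

View pics/j19.png

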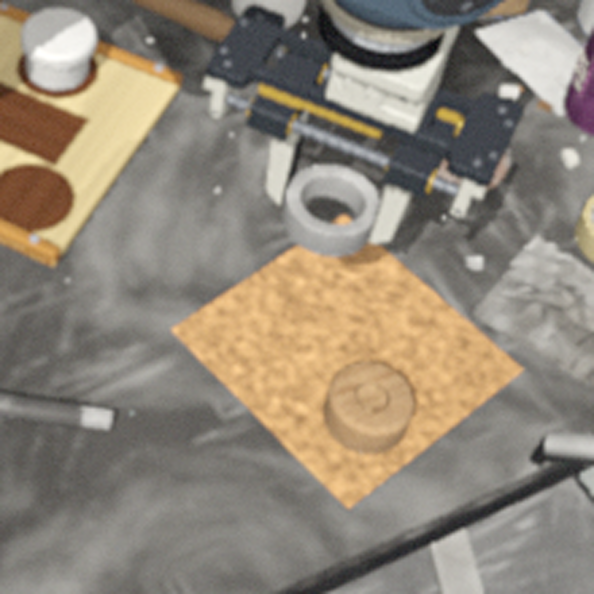

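Call:
servo_tool(steps=[[0,0.038,0,0,0,0,0],[0,0.038,0,0,0,0,0],[0,0.038,0,0,0,0,0],[0,0.038,0,0,0,0,0],[0,0.038,0,0,0,0,0],[0,0.038,0,0,0,0,0],[0,0.038,0,0,0,0,0],[0,0.038,0,0,0,0,0],[0,0.038,0,0,0,0,0],[0.03,0,0,0,0,0,0],[0.03,0,0,0,0,0,0],[0.03,0,0,0,0,0,0]])

```text
time: 37.37
tcp_pos: [0.4734, 0.0566, 0.0598]
tcp_rot: [[-0.002, -0.13, 0.992], [-0.0, 0.992, 0.13], [-1.0, 0.0, -0.002]]
wrist_force: [0.7, -0.9, -3.6]
grip_width: 0.0626
```

Call:
servo_tool(steps=[[0.015,0,0,0,0,0,0],[0.01,0,0,0,0,0,0],[0.006,0,0,0,0,0,0],[0,0,0,0,0,0,0],[0,0,0,0,0,0,0]])

```text
time: 37.78
tcp_pos: [0.4745, 0.0559, 0.0308]
tcp_rot: [[-0.001, -0.128, 0.992], [0.0, 0.992, 0.128], [-1.0, 0.0, -0.001]]
wrist_force: [0.2, 0.3, -2.1]
grip_width: 0.063
```

Run:
```python
from h import *
go([.4761,.0553,.0313])
p,d=grab_frame("scene")
cv2.imwrite("pics/j20.png",cv2.resize(p[120:320,220:440],None,fx=2.7,fy=2.7,interpolation=2))
```

```text
t 37.78 tcp [0.4745 0.0559 0.0308] psi 97.33726574096222 xax [-0.0008  0.0002 -1.    ] w 0.06295656052231917 F [ 0.1647  0.2638 -2.0626] q [ 0.0198  0.5434  1.9716  0.0003  0.6274 -1.6793]
delta tool [-0.0005 -0.0008  0.0015]
```

View pics/j20.png

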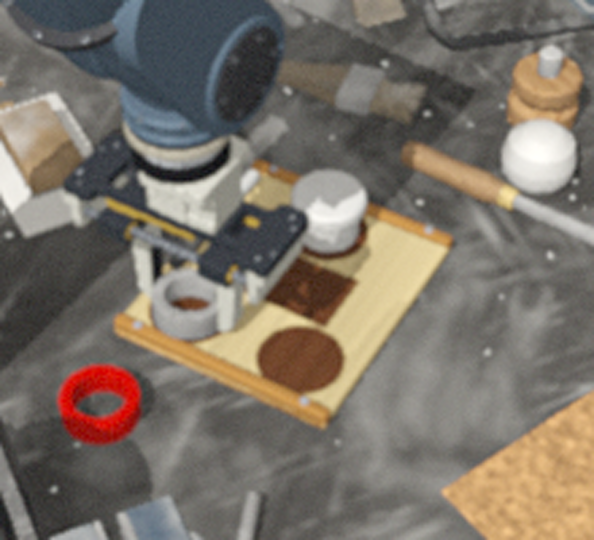

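Call:
servo_tool(steps=[[0.001,-0.0005,0.001,0,0,0,0],[0,0,0,0,0,0,0],[0,0,0,0,0,0,86],[0,0,0,0,0,0,86],[0,0,0,0,0,0,86],[0,0,0,0,0,0,86],[0,0,0,0,0,0,86],[-0.03,0,0,0,0,0,86],[-0.03,0,0,0,0,0,86],[-0.04,0,0,0,0,0,86],[-0.025,0,0,0,0,0,86],[0,0,0,0,0,0,86]])

```text
time: 38.83
tcp_pos: [0.4781, 0.0555, 0.1598]
tcp_rot: [[0.008, -0.128, 0.992], [0.0, 0.992, 0.128], [-1.0, -0.001, 0.008]]
wrist_force: [1.1, -0.7, -0.6]
grip_width: 0.0798
```

Call:
servo_tool(steps=[[0,-0.0378,-0.0045,0,0,0,86],[0,-0.0378,-0.0045,0,0,0,86],[0,-0.0378,-0.0045,0,0,0,86],[0,-0.0378,-0.0045,0,0,0,86],[0,-0.0378,-0.0045,0,0,0,86],[0,-0.0378,-0.0045,0,0,0,86],[0,-0.0378,-0.0045,0,0,0,86],[0,-0.0378,-0.0045,0,0,0,86],[0,-0.0378,-0.0045,0,0,0,86],[0,-0.0378,-0.0045,0,0,0,86],[0,-0.0378,-0.0045,0,0,0,86],[0.03,0,0,0,0,0,86]])

```text
time: 39.83
tcp_pos: [0.4814, -0.3708, 0.1286]
tcp_rot: [[0.007, -0.124, 0.992], [-0.008, 0.992, 0.124], [-1.0, -0.008, 0.006]]
wrist_force: [1.5, -0.4, 1.1]
grip_width: 0.0801
```

Call:
servo_tool(steps=[[0.03,0,0,0,0,0,86],[0,0,0,0,0,0,86],[0,0,0,0,0,0,86]])

```text
time: 40.08
tcp_pos: [0.4791, -0.3626, 0.0939]
tcp_rot: [[-0.003, -0.128, 0.992], [0.002, 0.992, 0.128], [-1.0, 0.003, -0.002]]
wrist_force: [-0.0, -0.7, -0.6]
grip_width: 0.0801
```

Run:
```python
from meas import *
go([.4796,-.3634,.024])
meas(dict(plug=.058,steel_ring=.036),tag="21")
p=cv2.imread("pics/scene21.png")
cv2.imwrite("pics/j21.png",cv2.resize(p[120:400,220:540],None,fx=2.1,fy=2.1,interpolation=2))
```

```text
t 40.08 tcp [ 0.4791 -0.3626  0.0939] psi 97.33930372979287 xax [-0.0027  0.0024 -1.    ] w 0.08007888862048287 F [-0.0432 -0.6894 -0.6199] q [-0.7253  0.6058  1.6196  0.      0.9198 -2.4242]
delta tool [ 0.0699 -0.001   0.0005]
scene plug 0.65 [338. 196.] 398 [620.   19.8] [61.1 58.7] 38.1 circ [621.   19.9] 33.3 mz 0.058057507111710094
scene steel_ring 0.85 [294. 235.] 326 [470.8  51. ] [69.9 60.9] 39.3 circ [470.2  52.1] 35.4 mz 0.03685458011262266
top plug 0.92 [303. 192.] 746 [626.4  25.2] [65.4 62.5] 0.8 circ [626.1  25.8] 33.0 mz 0.05775053950499032
top steel_ring 0.57 [284. 251.] 333 [474.2  55.8] [62.9 60.8] 0.9 circ [474.3  55.7] 32.1 mz 0.03795801788267372
```

View pics/j21.png

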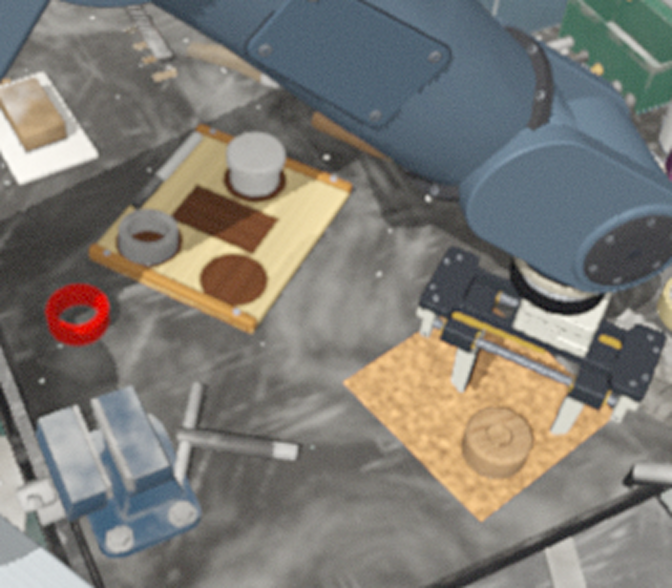

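Run:
```python
from h import *
for cam in("top","scene"):
  for src in("old","new"):
    if src=="old":
        d=np.load(f"{cam}_d0.npy")
    else:
        p,d=grab_frame(cam);cv2.imwrite(f"pics/{cam}22.png",p)
    v,u=np.mgrid[215:290,265:320];v=v.ravel();u=u.ravel()
    P=w(cam,np.c_[u,v],d[v,u])
    k=(d[v,u]>0)&(P[:,2]>.031)&(P[:,2]<.045)&(np.hypot(P[:,0]-.474,P[:,1]-.055)<.037)
    P=P[k];A=np.c_[P[:,:2]-P[:,:2].mean(0),np.ones(len(P))];c=np.linalg.lstsq(A,P[:,2],rcond=None)[0]
    print(cam,src,len(P),"tilt",c,"mean",P.mean(0),"bbox",P.min(0),P.max(0), "res",np.std(P[:,2]-A@c))
p=cv2.imread("pics/scene22.png")
cv2.imwrite("pics/j22.png",cv2.resize(p[200:280,250:350],None,fx=7,fy=7,interpolation=2))
```

```text
top old 375 tilt [0.004  0.0016 0.0362] mean [0.4773 0.059  0.0362] bbox [0.4468 0.0276 0.0314] [0.508  0.0908 0.0429] res 0.002398916983116953
top new 399 tilt [-0.0639  0.0047  0.0384] mean [0.4742 0.0557 0.0384] bbox [0.4428 0.0251 0.0311] [0.506  0.0863 0.0449] res 0.0027894768910808197
scene old 312 tilt [ 0.0104 -0.0005  0.0354] mean [0.4749 0.0545 0.0354] bbox [0.4433 0.0241 0.0311] [0.5077 0.0898 0.0413] res 0.001856470162575645
scene new 349 tilt [-0.054   0.0006  0.0376] mean [0.4696 0.0505 0.0376] bbox [0.44   0.0211 0.031 ] [0.5065 0.0859 0.0448] res 0.0030149792504061525
```

View pics/j22.png

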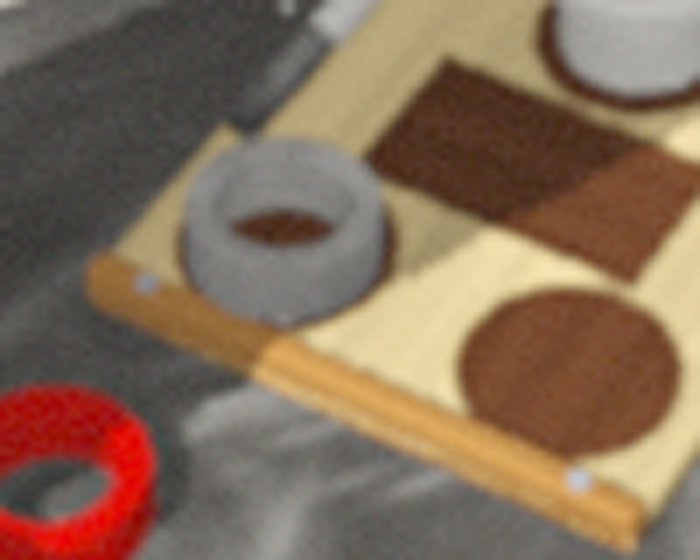

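Call:
servo_tool(steps=[[0.03,-0.001,0,0,0,0,86],[0.022,0,0,0,0,0,86],[0.012,0,0,0,0,0,86],[0.005,0,0,0,0,0,86],[0,0,0,0,0,0,86],[0,0,0,0,0,0,0],[0,0,0,0,0,0,0],[0,0,0,0,0,0,0],[0,0,0,0,0,0,0],[0,0,0,0,0,0,0],[0,0,0,0,0,0,0],[0,0,0,0,0,0,0]])

```text
time: 41.48
tcp_pos: [0.4804, -0.3645, 0.0272]
tcp_rot: [[0.001, -0.128, 0.992], [-0.001, 0.992, 0.128], [-1.0, -0.001, 0.001]]
wrist_force: [-0.2, 1.6, 6.5]
grip_width: 0.0608
```

Call:
servo_tool(steps=[[-0.02,0,0,0,0,0,0],[-0.03,0,0,0,0,0,0],[-0.04,0,0,0,0,0,0],[-0.04,0,0,0,0,0,0],[0,0,0,0,0,0,0],[0,0,0,0,0,0,0]])

```text
time: 41.98
tcp_pos: [0.4808, -0.3649, 0.1585]
tcp_rot: [[0.003, -0.128, 0.992], [-0.003, 0.992, 0.128], [-1.0, -0.003, 0.003]]
wrist_force: [-0.4, 0.0, -2.3]
grip_width: 0.0606
```

Run:
```python
from h import *
go([.4935,-.0505,.035])
p,d=grab_frame("scene")
cv2.imwrite("pics/j23.png",cv2.resize(p[180:400,320:540],None,fx=2.7,fy=2.7,interpolation=2))
```

```text
t 41.98 tcp [ 0.4808 -0.3649  0.1585] psi 97.35201221883946 xax [ 0.0034 -0.003  -1.    ] w 0.06057094771110935 F [-0.441   0.0192 -2.3194] q [-0.7263  0.5223  1.5774 -0.      1.0375 -2.4254]
delta tool [0.1226 0.3106 0.0525]
```

View pics/j23.png

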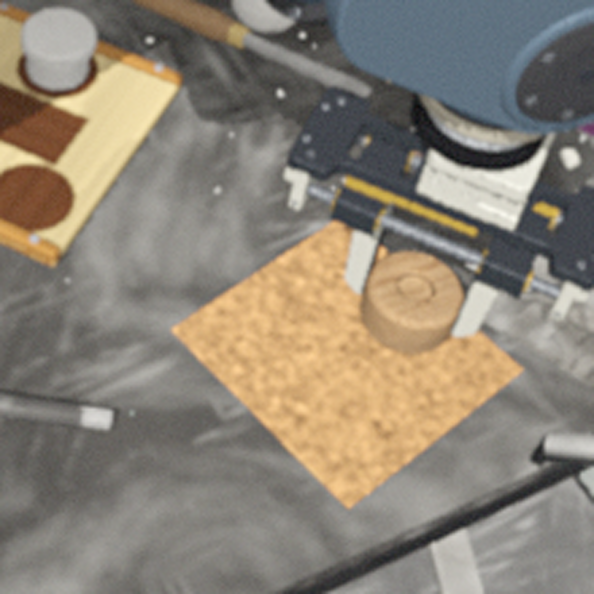

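Call:
servo_tool(steps=[[0,0.0388,0.0068,0,0,0,0],[0,0.0388,0.0068,0,0,0,0],[0,0.0388,0.0068,0,0,0,0],[0,0.0388,0.0068,0,0,0,0],[0,0.0388,0.0068,0,0,0,0],[0,0.0388,0.0068,0,0,0,0],[0,0.0388,0.0068,0,0,0,0],[0,0.0388,0.0068,0,0,0,0],[0.03,0,0,0,0,0,0],[0.03,0,0,0,0,0,0],[0.03,0,0,0,0,0,0]])

```text
time: 42.95
tcp_pos: [0.4934, -0.0484, 0.064]
tcp_rot: [[-0.001, -0.13, 0.992], [0.0, 0.992, 0.13], [-1.0, 0.0, -0.001]]
wrist_force: [0.7, 0.1, -0.2]
grip_width: 0.0606
```

Call:
servo_tool(steps=[[0.015,0,0,0,0,0,0],[0.01,0,0,0,0,0,0],[0.005,0,0,0,0,0,0],[0,0,0,0,0,0,0],[0,0,0,0,0,0,0]])

```text
time: 43.37
tcp_pos: [0.4942, -0.0495, 0.036]
tcp_rot: [[-0.0, -0.128, 0.992], [0.0, 0.992, 0.128], [-1.0, 0.0, -0.0]]
wrist_force: [0.2, -0.3, -1.4]
grip_width: 0.0605
```

Run:
```python
from h import *
go([.4945,-.0505,.0352])
p,d=grab_frame("scene")
cv2.imwrite("pics/j24.png",cv2.resize(p[120:320,220:440],None,fx=2.7,fy=2.7,interpolation=2))
```

```text
t 43.37 tcp [ 0.4942 -0.0495  0.036 ] psi 97.33828419813325 xax [-0.0004  0.0001 -1.    ] w 0.06051537430390826 F [ 0.1959 -0.2768 -1.4197] q [-0.1935  0.5558  1.9226 -0.      0.6636 -1.8924]
delta tool [ 0.0008 -0.0011  0.0002]
```

View pics/j24.png

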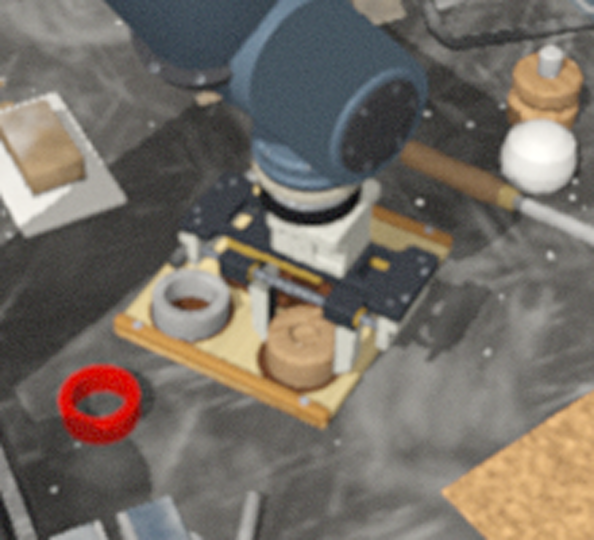

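Lower, and read the contact before releasing.

Call:
servo_tool(steps=[[0.0012,-0.001,0,0,0,0,0],[0,0,0,0,0,0,0],[0,0,0,0,0,0,0]])

```text
time: 43.67
tcp_pos: [0.4945, -0.0505, 0.0351]
tcp_rot: [[0.0, -0.128, 0.992], [-0.0, 0.992, 0.128], [-1.0, -0.0, 0.0]]
wrist_force: [0.1, -0.8, -1.8]
grip_width: 0.0606
```

Call:
servo_tool(steps=[[0.001,0,0,0,0,0,0],[0,0,0,0,0,0,0],[0,0,0,0,0,0,86],[0,0,0,0,0,0,86],[0,0,0,0,0,0,86],[0,0,0,0,0,0,86],[0,0,0,0,0,0,86],[-0.03,0,0,0,0,0,86],[-0.03,0,0,0,0,0,86],[-0.04,0,0,0,0,0,86],[-0.02,0,0,0,0,0,86],[0,0,0,0,0,0,86]])

```text
time: 44.67
tcp_pos: [0.4964, -0.0508, 0.1582]
tcp_rot: [[0.007, -0.128, 0.992], [-0.001, 0.992, 0.128], [-1.0, -0.002, 0.007]]
wrist_force: [0.0, 0.0, 0.6]
grip_width: 0.0802
```

Call:
servo_tool(steps=[[0,0.036,-0.0017,0,0,0,86],[0,0.036,-0.0017,0,0,0,86],[0,0.036,-0.0017,0,0,0,86],[0.03,0,0,0,0,0,86],[0.03,0,0,0,0,0,86],[0,0,0,0,0,0,86],[0,0,0,0,0,0,86]])

```text
time: 45.25
tcp_pos: [0.4745, 0.056, 0.093]
tcp_rot: [[-0.004, -0.128, 0.992], [-0.0, 0.992, 0.128], [-1.0, 0.0, -0.004]]
wrist_force: [-0.7, -0.7, 0.5]
grip_width: 0.08
```

Run:
```python
from meas import *
go([.4757,.0555,.033])
meas(dict(chuck=.046,steel_ring=.037),cams=("scene",),tag="25")
p=cv2.imread("pics/scene25.png")
cv2.imwrite("pics/j25.png",cv2.resize(p[120:320,220:440],None,fx=2.7,fy=2.7,interpolation=2))
```

```text
t 45.25 tcp [0.4745 0.056  0.093 ] psi 97.34932931919157 xax [-0.0037 -0.0001 -1.    ] w 0.08004185131843036 F [-0.6914 -0.7395  0.5165] q [ 0.02    0.426   1.9466 -0.      0.7727 -1.679 ]
delta tool [ 0.06   -0.0007  0.0013]
scene chuck 0.64 [332. 250.] 444 [490.  -55.3] [59.9 58.4] 38.1 circ [489.1 -54.5] 31.7 mz 0.04563408756286591
scene steel_ring 0.64 [291. 235.] 323 [471.7  50.4] [67.2 58.8] 39.3 circ [471.3  50.7] 34.9 mz 0.037634704576291256
```

View pics/j25.png

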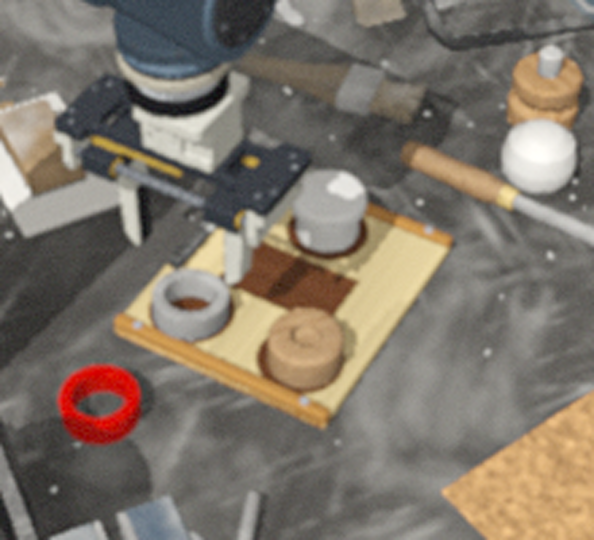

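Call:
servo_tool(steps=[[0.03,0,-0.002,0,0,0,86],[0.02,0,0,0,0,0,86],[0.008,0,0,0,0,0,86],[0.002,0,0,0,0,0,86],[0,0,0,0,0,0,0],[0,0,0,0,0,0,0],[0,0,0,0,0,0,0],[0,0,0,0,0,0,0],[0,0,0,0,0,0,0],[0,0,0,0,0,0,0],[0,0,0,0,0,0,0]])

```text
time: 46.32
tcp_pos: [0.4743, 0.0558, 0.035]
tcp_rot: [[0.002, -0.128, 0.992], [0.0, 0.992, 0.128], [-1.0, -0.0, 0.002]]
wrist_force: [-0.4, -0.1, 7.7]
grip_width: 0.0626
```

Call:
servo_tool(steps=[[-0.005,0,0,0,0,0,0],[-0.005,0,0,0,0,0,0],[0,0,0.003,0,0,0,0],[0,0,0.003,0,0,0,0],[0,0,0,0,0,0,0],[0,0,0,0,0,0,0]])

```text
time: 46.82
tcp_pos: [0.4795, 0.0566, 0.0438]
tcp_rot: [[-0.0, -0.128, 0.992], [-0.0, 0.992, 0.128], [-1.0, 0.0, -0.0]]
wrist_force: [0.1, -1.2, -3.2]
grip_width: 0.0628
```

Call:
servo_tool(steps=[[0.004,0,0,0,0,0,0],[0.004,0,0,0,0,0,0],[0.001,0,0,0,0,0,0],[0,0,0,0,0,0,0],[0,0,0,0,0,0,0]])

```text
time: 47.23
tcp_pos: [0.4793, 0.0565, 0.0348]
tcp_rot: [[-0.001, -0.128, 0.992], [-0.0, 0.992, 0.128], [-1.0, 0.0, -0.001]]
wrist_force: [-1.9, -0.3, -0.9]
grip_width: 0.0627
```

Call:
servo_tool(steps=[[0.001,0,0,0,0,0,0],[0.001,0,0,0,0,0,0],[0,0,0,0,0,0,0]])

```text
time: 47.48
tcp_pos: [0.479, 0.0565, 0.033]
tcp_rot: [[-0.001, -0.128, 0.992], [-0.0, 0.992, 0.128], [-1.0, -0.0, -0.001]]
wrist_force: [-5.5, -1.5, 5.6]
grip_width: 0.0627
```

Call:
servo_tool(steps=[[0,0,0,0,0,0,86],[0,0,0,0,0,0,86],[0,0,0,0,0,0,86],[0,0,0,0,0,0,86],[0,0,0,0,0,0,86],[-0.03,0,0,0,0,0,86],[-0.03,0,0,0,0,0,86],[-0.04,0,0,0,0,0,86],[-0.03,0,0,0,0,0,86],[-0.04,0,0,0,0,0,86],[0,0,0,0,0,0,86]])

```text
time: 48.4
tcp_pos: [0.4823, 0.0567, 0.2095]
tcp_rot: [[0.01, -0.128, 0.992], [0.0, 0.992, 0.128], [-1.0, -0.001, 0.01]]
wrist_force: [1.3, -0.2, 1.0]
grip_width: 0.0798
```

Call:
servo_tool(steps=[[0,0.04,0,0,0,0,86],[0,0.04,0,0,0,0,86],[0,0.04,0,0,0,0,86],[0,0.04,0,0,0,0,86],[0,0.04,-0.01,0,0,0,86],[0,0.04,-0.01,0,0,0,86],[0,0.04,-0.01,0,0,0,86],[0,0.04,-0.01,0,0,0,86],[0,0.04,-0.01,0,0,0,86],[0,0.04,-0.01,0,0,0,86],[0,0,0,0,0,0,86],[0,0,0,0,0,0,86]])

```text
time: 49.4
tcp_pos: [0.3678, 0.4469, 0.2023]
tcp_rot: [[-0.0, -0.131, 0.991], [-0.0, 0.991, 0.131], [-1.0, -0.0, -0.0]]
wrist_force: [1.1, -0.6, 0.4]
grip_width: 0.0798
```

Run:
```python
from meas import *
go()
meas(dict(chuck=.046,steel_ring=.036,plug=.058,block=.034,stone_tile=.006,pen=.025),tag="26")
Z=dict(chuck=(.4915,-.05,.046),steel_ring=(.476,.057,.036),plug=(.624,.023,.058),block=(.541,.299,.034))
for cam in("top","scene"):
    p,d=grab_frame(cam)
    v,u=np.mgrid[0:480,0:640];v=v.ravel();u=u.ravel();P=w(cam,np.c_[u,v],d[v,u])
    for q,(x,y,z) in Z.items():
        k=(d[v,u]>0)&(abs(P[:,2]-z)<.009)&(np.hypot(P[:,0]-x,P[:,1]-y)<.036)
        Q=P[k];A=np.c_[Q[:,:2]-Q[:,:2].mean(0),np.ones(len(Q))];c=np.linalg.lstsq(A,Q[:,2],rcond=None)[0];print(cam,q,len(Q),"tilt",c)
p=cv2.imread("pics/scene26.png")
cv2.imwrite("pics/j26.png",cv2.resize(p[120:320,190:410],None,fx=2.7,fy=2.7,interpolation=2))
```

```text
t 49.4 tcp [0.3678 0.4469 0.2023] psi 97.5242604194619 xax [-0.0002 -0.0003 -1.    ] w 0.07981913194452726 F [ 1.1334 -0.572   0.3776] q [ 0.8018  0.4315  1.6036 -0.0001  1.1069 -0.9003]
scene chuck 0.6 [341. 194.] 55 [615.    8.2] [32.9 62.7] 51.5 circ [623.3  18.7] 31.5 mz 0.04860412252463331
scene chuck 0.56 [334. 251.] 449 [490.1 -55.3] [59.9 58.6] 38.1 circ [489.8 -55.7] 32.0 mz 0.0456237113905521
scene steel_ring 0.81 [295. 230.] 309 [475.5  52.1] [67.3 61. ] 39.2 circ [475.   52.7] 34.4 mz 0.03562843849777386
scene plug 0.64 [342. 192.] 435 [621.   21.4] [66.7 63.5] 60.0 circ [620.5  20.5] 34.6 mz 0.05786895470738884
scene block 0.88 [236. 175.] 574 [537.6 293.8] [104.3  55. ] 65.9 circ [540.3 292.8] 55.6 mz 0.032639768359739196
scene stone_tile 0.94 [239. 193.] 951 [538.  297.7] [175.9 101.8] 66.1 circ [538.9 296.5] 98.3 mz 0.0049155072127002875
scene pen 0.59 [298. 204.] 224 [568.  103.9] [135.9  14.8] 6.9 circ [568.1 102.7] 68.0 mz 0.024007637381080693
top chuck 0.7 [340. 252.] 570 [492.7 -49.4] [60.4 58.2] 0.7 circ [493.2 -50. ] 30.7 mz 0.04558512571355533
top steel_ring 0.69 [282. 250.] 377 [479.5  57. ] [60.9 62.9] 0.8 circ [479.   56.9] 32.0 mz 0.03590042022552997
top plug 0.55 [304. 188.] 751 [625.4  26.2] [63.2 64.5] 0.7 circ [626.   25.8] 33.1 mz 0.05773882709819467
top block 0.63 [173. 227.] 1164 [543.8 301. ] [101.   54.8] 65.2 circ [544.6 300.9] 54.4 mz 0.03403612662012456
top pen 0.54 [265. 216.] 356 [572.4 109.6] [134.5  13.2] 7.1 circ [572.4 109.3] 67.3 mz 0.024491374771201446
top chuck 653 tilt [ 0.0033 -0.0025  0.0447]
top steel_ring 395 tilt [0.0062 0.0027 0.0357]
top plug 775 tilt [ 0.013  -0.0032  0.0578]
top block 768 tilt [-0.0022 -0.0048  0.0342]
scene chuck 516 tilt [0.0145 0.0213 0.0444]
scene steel_ring 364 tilt [0.0222 0.0139 0.0344]
scene plug 465 tilt [0.0388 0.0326 0.0573]
scene block 370 tilt [ 0.0189 -0.0092  0.0329]
```

View pics/j26.png

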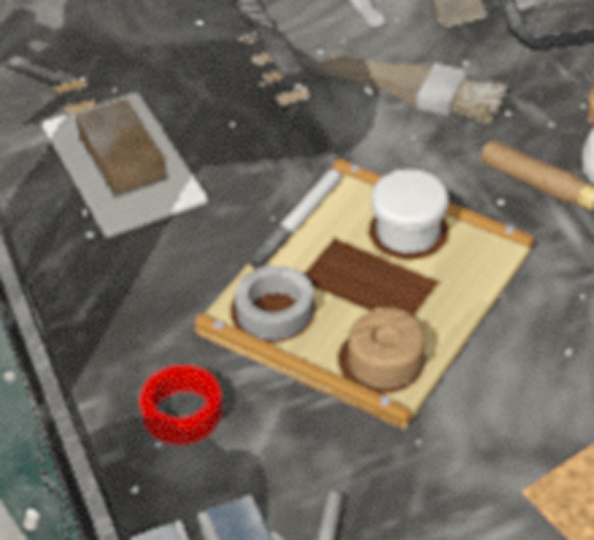

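Call:
servo_tool(steps=[[0,0,0,0,0,0,86],[0,0,0,0,0,0,86],[0,0,0,0,0,0,86]])

```text
time: 50.45
tcp_pos: [0.3688, 0.4456, 0.2029]
tcp_rot: [[-0.0, -0.128, 0.992], [-0.0, 0.992, 0.128], [-1.0, -0.0, -0.0]]
wrist_force: [-0.4, 0.1, 0.1]
grip_width: 0.0797
```

```bash
python3 -c "
from plant import *
print(close_job())"
```

```text
the job is handed in; nothing more can be done
None
```

I moved the chuck, grey ring and plug to the mat, laid the block on the tile, then put all three pieces back on their own discs. I handed the job in at about 50 s; `close_job()` gave no verdict.

**What went wrong on the way:** the ring first came back about 4 mm off and tilted about 0.06 rad, probably resting on the cleat. I gripped it again, moved it about 5 mm inward and set it flat.

**Last checks, from both cameras before handing in:**
- **Block:** in the last pictures the scene camera puts it about 4 mm from the tile's centre. An earlier top-camera picture, taken after I set it down, puts it within about 1 mm. Its long side is within about 0.5° of the tile's.
- **Chuck, ring and plug:** each is within about 2–5 mm of where the same camera first saw it.
- **Tilt:** all tilt fits are at or below 0.015 rad from the top camera. The scene camera's fits are noisier, up to about 0.05 rad for the plug.
- **Pen:** within about 2 mm of its first reading, which is camera noise; I never touched it.
- **Arm:** parked clear with the gripper open.

**Disagreement:** the two cameras differ by about 3–5 mm in absolute position. I used values in between for grasping, and compared each camera only with itself in the checks above.

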